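Chock the rolling pin on the draining slab, then free the jar that is holding it

TASK

Somebody stopped the washed rolling pin on the sloping draining slab with the glass jar. Chock the pin properly instead: set the wooden wedge on the slab with its thin end snug under the downhill side of the pin's barrel, beside the jar, and let go of it; only then take the jar away, without letting the pin roll, and set it down gently, upright, in the empty place on the turntable. Leave the rolling pin where it lies and do not knock over the tub and the shaker or shift the ladle, the spoon and the mug.

Things in the scene. Friction and masses are not known exactly. Their poses are not given: they have to be found in the camera images.
- slab: Fixed grey cement draining slab, 300 mm deep (x) by 320 mm wide (y), falling 9 deg (0.157 rad) towards the robot. Origin: middle of its footprint, on the ledge; +x points uphill, away from the robot. Its flat surface is 40 mm + 0.158 * x above the ledge, for every y. Grooves down the fall are flush; side kerbs (inner faces at y = +-148 mm) rise 7 mm. The plate rack over it is part of it.
- rack_edge (a point): Middle of the front steel rod (8 mm thick, along the slab's y, 260 mm above the ledge) of the fixed plate rack that roofs the slab's far half: more rods lie behind it up to 145 mm further uphill, posts stand 185 mm to either side. Rods, rails and two mugs are solid; a gripper working near the pin or jar must lean back towards the robot to stay clear of this rod. Axes as the slab's
- rolling_pin: Loose brown wooden rolling pin lying across the fall of the slab, under the rack. Barrel 48 mm in diameter, 143 mm long; handles 25 mm in diameter; 200 mm overall, about 0.24 kg. Origin: middle of its axis; y runs along the pin (along the slab's y at the start), x and z turn as it rolls. It rolls down the slab if nothing holds it.
- jar: Loose squat green glass jar, brass-coloured lid, about 0.26 kg, 84 mm tall: straight body 62 mm in diameter up to 60 mm, lid 58 mm in diameter. Origin: middle of its underside; z along its axis, up. It stands square on the slab (leaning 9 deg towards the robot) and touches the downhill side of the barrel 42 to 60 mm from the pin's middle towards the slab's +y. It alone stops the pin.
- wedge: Loose pale wooden wedge on the ledge to the robot's right: 110 mm long, 40 mm wide, 30 mm high at the thick end tapering to 3 mm at the thin end, 60 g. Origin: middle of its flat underside; +x points to the thin end (55 mm away), z up. Flat on the slab with its thin end snug against the barrel, the pin's axis is 67 mm from its origin along its x.
- wedge_tip (a point): Middle of the wedge's thin end edge, 1.5 mm above its underside.
- turntable: Low white plastic turntable on a fixed grey foot, to the robot's left. Origin: on its axis, on the ledge. The round tray is 222 mm in diameter, with a 6 mm rim around it; its floor, on which things stand, is 19 mm above the ledge. The tray turns if pushed, with slight friction (0.04 N m).
- empty_place (a point): Middle of the empty third of the turntable's tray, on the tray's floor, 64 mm from the axis. The jar belongs here. The tub and the shaker stand in the other two thirds, 64 mm from the axis and 120 degrees round.
- tub: Red spice tub with a cream lid, 63 mm in diameter, 75 mm tall, loose on the turntable. Origin: middle of its underside. Leave it standing.
- shaker: Blue salt shaker with a steel perforated cap, 48 mm in diameter, 83 mm tall, loose on the turntable. Origin: middle of its underside. Leave it standing.
- ladle: Stainless steel ladle lying on the ledge to the left of the turntable, 330 mm long, 30 mm high. Origin: under its bowl; the handle runs to its -x. Leave it alone.
- wooden_spoon: Wooden spoon lying on the ledge between the robot and the turntable, 260 mm long, 16 mm high. Origin: under its bowl; the handle runs to its -x. Leave it alone.
- mug: Blue enamel mug standing on the ledge beyond the turntable, 76 mm in diameter, 78 mm tall. Origin: middle of its underside. Leave it alone.

How it is judged (in metres and radians):
On the way:
1. the wedge lies on the slab with its thin end under the downhill side of the pin's barrel, released, while the jar still stands where it was and the pin lies still (x of rolling_pin in the frame of wedge between 0.045 and 0.0735 m and y of rolling_pin in the frame of wedge between -0.065 and 0.065 m and z of rolling_pin in the frame of wedge between 0.014 and 0.032 m and angle between the y axis of rolling_pin and the y axis of wedge, either way round below 0.26 rad and distance of jar from where it was at the start of the episode below 0.02 m and contact force between the fingers and wedge below 0.1 N and linear speed of rolling_pin below 0.02 m/s), for 0.2 s.
At the end, for the whole second after the job is handed in: Pin still, within 20 mm of its start, resting on the wedge; wedge flat on the slab, released, thin end snug (within 7 mm) under the barrel, square within 15 deg, within 65 mm of the pin's middle; jar upright (6 deg) on the tray within 35 mm of the empty place; tub and shaker standing on the tray (x of rolling_pin in the frame of wedge between 0.045 and 0.0735 m and y of rolling_pin in the frame of wedge between -0.065 and 0.065 m and z of rolling_pin in the frame of wedge between 0.014 and 0.032 m and angle between the y axis of rolling_pin and the y axis of wedge, either way round below 0.26 rad and distance of rolling_pin from where it was at the start of the episode below 0.02 m and linear speed of rolling_pin below 0.01 m/s and contact force between rolling_pin and wedge above 0.02 N and angle between jar's own z axis and vertical below 0.1 rad and horizontal distance between jar and empty_place below 0.035 m and height (world z) of jar between 0.014 and 0.024 m and linear speed of jar below 0.02 m/s and angle between each of tub, shaker's own z axis and vertical below 0.12 rad and horizontal distance between each of tub, shaker and turntable below 0.095 m and height (world z) of each of tub, shaker below 0.035 m); the robot touches nothing.
It fails at once if the rolling pin rolls or is pushed more than 25 mm from where it lay (distance of rolling_pin from where it was at the start of the episode above 0.025 m).
It fails at once if the jar is dropped or slammed on the turntable (over 60 N) (contact force between jar and turntable above 60 N).
It fails at once if the jar is laid over (angle between jar's own z axis and vertical above 1 rad).
It fails at once if the tub or the shaker is knocked over (angle between any of tub, shaker's own z axis and vertical above 0.5 rad).
It fails at once if the ladle, the spoon or the mug is shifted by more than 30 mm (distance of any of ladle, wooden_spoon, mug from where it was at the start of the episode above 0.03 m).
It also fails if it takes over 54 s, if anything falls off the work surface, if the arm or the gripper's body presses on something with over 40 N, if the wrist force passes 120 N, or if a joint passes its speed limit or range.

ROBOT

A 6-joint arm with a two-finger parallel gripper is mounted at the origin on the work surface. World frame = base frame: x ahead of the robot, y to its left, z up, the work surface at z = 0. Lengths are in mm, angles in rad, forces in N, time in s.
With the tool pointing down it reaches from about 350 to 875 mm from the base axis. Payload 4.2 kg.
Tool frame: the origin (TCP) lies at the very end of the fingers, on their centre line; the grasp point (between the pads) lies 19 mm behind it (arm.pinch_z is the distance from the TCP to the grasp point, in mm); x points along the fingers, y is the direction in which the jaws open and shut, and the axes are right-handed (so a half turn about x gives the same grasp; the last joint's range is limited). The gripper opens to 85 mm and grips with 20 to 120 N. Pads are 22 mm wide; open, the fingers measure 114 mm over their backs; the gripper's body (76 mm by 85 mm) begins 54 mm behind the grasp point. The pads swing forward as they close: fully open they stand 13 mm farther back than shut.
Start: joints at [1.536, 0.385, 0.008, 0, -1.194, -0.259], TCP at [180.962, 598.207, 209.412] pointing down, gripper open.
Joint ranges: [-3.14, 3.14], [-1.21, 2.06], [-1.07, 1.41], [-3.16, 2.05], [-2.99, -0.16], [-3.1, 3.1]. Speed limits (rad/s): [2.79, 2.79, 3.14, 3.14, 3.14, 3.14].

INTERFACE

Orientations are given as a unit quaternion [x, y, z, w].
In Python, from bench import arm gives the robot as it stands.
- The arm moves only by the tool drive_tool, never from a script. Its argument "motion" is a list of rows, each a list of 4 numbers: the shift along the tool's x, y, z in mm, then the turn about the tool's x in degrees. In form: [[dx, dy, dz, spin], ...]. A call has 1 to 10 rows; each row shifts and turns the commanded pose from where the row before left it, along the tool's axes as they then stand; what a row does not reach is not made up. A row lasts 1/12 s, in which the tool goes at most 41.7 mm and 7.16 degrees, less where a joint would pass 70% of its speed; a pose out of reach is approached as far as the arm can. A call with a gripper value outside its range is refused whole. "grip" is the finger opening in mm, from 0 to 85.4, set as the call begins (left out, the last holds). The fingers move at their own pace and stop on an object; the grip force is fixed at half the most. Time passes only in rows, so rows that do not move let the fingers close. It gives the time, the measured TCP pose, the force and the opening at its end, in the units of the state.
- arm.read_state(): the state, without advancing time (a new reading comes with each control period).
- arm.get_image(name): name is "scene" or "top" or "wrist"; returns the picture (480x640x3 uint8, red, green, blue); there is no depth.
- arm.calibration(name): a dict with "K" (3x3 intrinsics, pixels), "eye" and "attitude" of the camera in the world; the wrist camera has in their place "T_tool_cam" (4x4, takes a point from camera to tool coordinates, whose origin is the TCP and whose axes are the tool frame's). Camera axes: x right, y up, looking along -z (the intrinsics and any distortion apply to the point x, -y, -z); pixel columns grow to the right and rows downward; lengths in mm; the calibration is good to about 2 mm. The wrist camera is an equidistant fisheye: a pixel r from the principal point sees the ray r / f radians off the axis. A picture is of the moment at which its call begins: read the wrist's pose just before it. calibration takes no time and is no camera call.
- arm.job_done(): hands the job in, once; it reports no verdict.
The state is a dict: "clock": time; "joints": joint angles; "joint_vel": joint speeds; "joint_efforts": joint torques, N m; "position": TCP position; "ee_rot": TCP orientation; "contact_force": force on the tool from outside, world axes, zero at the start; "wrist_torque": the same for the moment, N m; "gripper_width": finger opening in mm.
Only numpy, scipy, OpenCV 4.12 (cv2) and the standard library are available. Lean on these libraries where they do the work, as an engineer would, in place of code of your own. Each camera call takes 0.05 s, during which the arm holds its last target. There are 200 camera calls.

## Working session

There is one attempt and no reset: what is moved stays moved. The work goes in short steps, Python scripts to look and compute and a tool call to move; the robot and the scene stay as the last step left them, time stands still between calls to the robot, and variables do not carry over. Pictures are saved under pics/ and viewed, about 8 in all and at most 12, crops included, and the job is handed in when it is done.

Besides the shell and the picture viewer there is one more tool, called after "Request:" by a JSON object that holds its "op" and its "data". drive_tool: Moves the arm, as the interface text tells. Its arguments: {"type":"object","properties":{"motion":{"type":"array"},"grip":{"type":"number"}},"required":["motion"]}

```bash
mkdir -p pics; ls; python3 - <<'E'
from bench import arm
import cv2,numpy as np
print(arm.read_state())
for n in("scene","top","wrist"):
    print(n,arm.calibration(n))
for n in("scene","top"):
    cv2.imwrite(f"pics/{n}0.png",arm.get_image(n)[:,:,::-1])
E
```

```text
pics
{'clock': 0.0, 'joints': array([ 1.53559160e+00,  3.85520611e-01,  6.61965781e-03, -4.89820340e-04,
       -1.19402520e+00, -2.58592076e-01]), 'joint_vel': array([-0.00083235,  0.00107833, -0.00073634,  0.00031706, -0.00070262,
       -0.00098302]), 'joint_efforts': array([ 2.10531198e-04, -3.92294168e+01,  1.88400006e+01,  4.18600693e+00,
       -4.65974532e-03,  3.01854861e-06]), 'position': array([180.80062834, 597.60528653, 208.34229961]), 'ee_rot': array([-0.69940532,  0.10432907,  0.69955737,  0.10279656]), 'contact_force': array([ 0.41493253, -0.30441936, -0.23143427]), 'wrist_torque': array([-0.03999486,  0.00958698,  0.017593  ]), 'gripper_width': 85.23732227496502}
scene {'K': array([[495.9548923 ,   0.        , 316.26407021],
       [  0.        , 495.9548923 , 244.73006943],
       [  0.        ,   0.        ,   1.        ]]), 'eye': array([1441.43975046,   36.49816906,  865.38192334]), 'attitude': array([0.32143027, 0.30935181, 0.61873103, 0.64664978])}
top {'K': array([[618.51273488,   0.        , 314.20810692],
       [  0.        , 618.51273488, 238.52811199],
       [  0.        ,   0.        ,   1.        ]]), 'eye': array([ 437.37690238,   64.41826077, 1782.16143131]), 'attitude': array([-0.02034439,  0.01218412,  0.71626076, -0.69742969])}
wrist {'K': array([[371.64829954,   0.        , 321.55099619],
       [  0.        , 371.64829954, 241.38536121],
       [  0.        ,   0.        ,   1.        ]]), 'T_tool_cam': array([[-6.35965278e-04,  2.96734229e-01, -9.54959891e-01,
        -1.64113792e+02],
       [ 9.99999761e-01,  4.47069828e-04, -5.27042246e-04,
         7.22284759e-02],
       [ 2.70542279e-04, -9.54959998e-01, -2.96734443e-01,
        -7.55687476e+01],
       [ 0.00000000e+00,  0.00000000e+00,  0.00000000e+00,
         1.00000000e+00]])}
```

View pics/scene0.png

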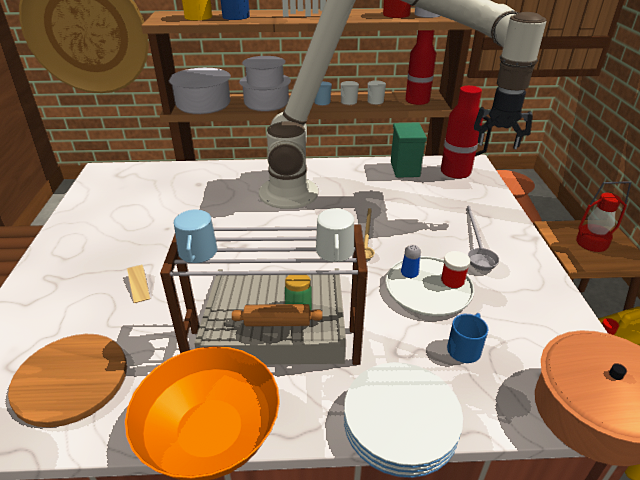

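View pics/top0.png

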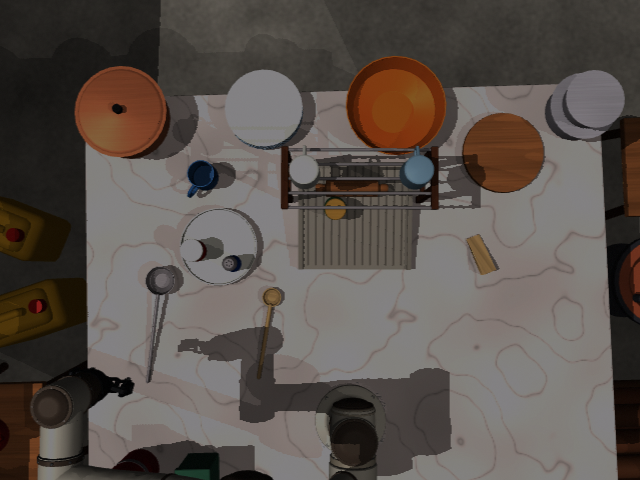

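Scene view: the jar lid is at about (298,283), the pin at (277,315), the wedge at (138,283), and the turntable at (430,288). In the top view, the lid is at (335,209), the wedge at (482,254), the turntable at (219,247), and the front rod at row 208.

```bash
cat > h.py <<'E'
import numpy as np,cv2
from scipy.spatial.transform import Rotation as R
from bench import arm
def ray(name,px,st=None):
    c=arm.calibration(name);K=c["K"];px=np.atleast_2d(np.array(px,float))
    x=(px[:,0]-K[0,2])/K[0,0];y=(px[:,1]-K[1,2])/K[1,1]
    if name=="wrist":
        r=np.hypot(x,y)+1e-12;d=np.c_[np.sin(r)*x/r,-np.sin(r)*y/r,-np.cos(r)]
        st=st or arm.read_state();Rt=R.from_quat(st["ee_rot"]).as_matrix();T=c["T_tool_cam"]
        return st["position"]+Rt@T[:3,3],d@T[:3,:3].T@Rt.T
    return c["eye"],np.c_[x,-y,-np.ones(len(x))]@R.from_quat(c["attitude"]).as_matrix().T
def onz(name,px,z,st=None):
    o,d=ray(name,px,st);t=(z-o[2])/d[:,2];return o+t[:,None]*d
def onplane(name,px,p,n,st=None):
    o,d=ray(name,px,st);t=((np.array(p)-o)@n)/(d@n);return o+t[:,None]*d
E
python3 - <<'E'
from h import *
top=cv2.imread("pics/top0.png");sc=cv2.imread("pics/scene0.png")
hsv=cv2.cvtColor(top,cv2.COLOR_BGR2HSV)
def blob(m,box):
    x0,y0,x1,y1=box;k=np.zeros(m.shape,np.uint8);k[y0:y1,x0:x1]=m[y0:y1,x0:x1]
    cs,_=cv2.findContours(k,cv2.RETR_EXTERNAL,cv2.CHAIN_APPROX_NONE);c=max(cs,key=cv2.contourArea);return c
lid=blob(cv2.inRange(hsv,(15,120,80),(35,255,255)),(315,190,355,225));print("lid",cv2.minEnclosingCircle(lid),cv2.boundingRect(lid))
w=blob(cv2.inRange(hsv,(12,60,80),(32,255,255)),(460,225,505,285));r=cv2.minAreaRect(w);print("wedge",r);print(onz("top",cv2.boxPoints(r),0).round(1))
g=blob(cv2.inRange(hsv,(0,0,150),(180,60,255)),(175,200,262,290));print("tray",cv2.minEnclosingCircle(g),cv2.fitEllipse(g))
a=cv2.convertScaleAbs(cv2.resize(top[140:285,160:260],None,fx=4,fy=4,interpolation=cv2.INTER_CUBIC),alpha=1.5)
b=cv2.convertScaleAbs(cv2.resize(top[140:285,270:365+75],None,fx=4,fy=4,interpolation=cv2.INTER_CUBIC)[:, :],alpha=1.7)
cv2.imwrite("pics/a.png",cv2.resize(np.hstack([b]),(680,580)))
s=cv2.resize(sc[200:370,110:380],None,fx=2.95,fy=2.95,interpolation=cv2.INTER_CUBIC);cv2.imwrite("pics/b.png",s);print(s.shape)
for n,uv,z in(("tub",(191,250),94),("shaker",(231,263),102)):print(n,onz("top",uv,z))
E
```

```text
lid ((335.0, 210.5), 10.012592315673828) (325, 209, 21, 11)
wedge ((480.5776062011719, 254.18106079101562), (40.4423828125, 16.675920486450195), 66.80140686035156)
[[ 507.  -349.5    0. ]
 [ 524.7 -394.1    0. ]
 [ 416.8 -435.5    0. ]
 [ 399.2 -391.     0. ]]Traceback (most recent call last):
  File "<stdin>", line 9, in <module>
  File "<stdin>", line 6, in blob
ValueError: max() iterable argument is empty
```

```bash
python3 - <<'E'
from h import *
top=cv2.imread("pics/top0.png");sc=cv2.imread("pics/scene0.png")
b=cv2.convertScaleAbs(cv2.resize(top[140:280,275:505],None,fx=3.4,fy=3.4,interpolation=cv2.INTER_CUBIC),alpha=1.7)
cv2.imwrite("pics/a.png",b);print(b.shape)
s=cv2.resize(sc[200:370,110:380],None,fx=2.95,fy=2.95,interpolation=cv2.INTER_CUBIC);cv2.imwrite("pics/b.png",s)
for n,uv,z in(("tub",(191,250),94),("shaker",(231,263),102),("tt",(219,246.5),22),("lid",(335,208.5),125),("slabFL",(300,268.5),18),("slabFR",(415,268.5),18),("rodL",(284,208.5),260),("rodR",(435,208.5),260)):print(n,onz("top",uv,z).round(1))
E
```

```text
(476, 782, 3)
tub [[493.  420.8  94. ]]
shaker [[454.5 310.7 102. ]]
tt [[503.2 355.8  22. ]]
lid [[593.2  24.6 125. ]]
slabFL [[434.5 126.4  18. ]]
slabFR [[ 425.9 -200.6   18. ]]
rodL [[583.9 153.7 260. ]]
rodR [[ 573.7 -218.4  260. ]]
```

View pics/a.png

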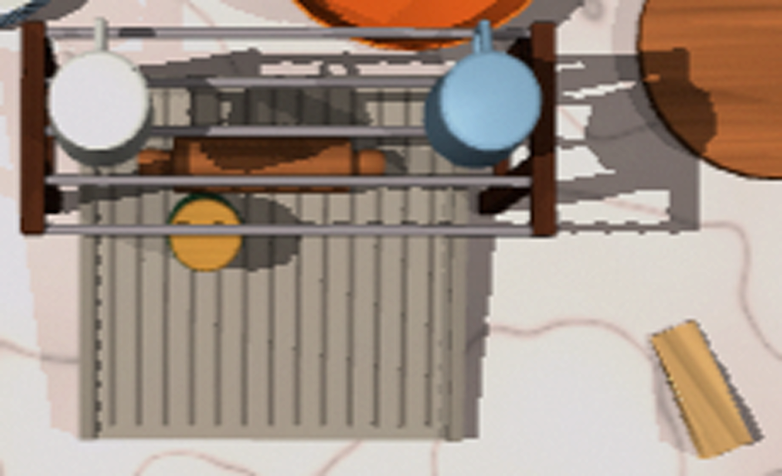

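View pics/b.png

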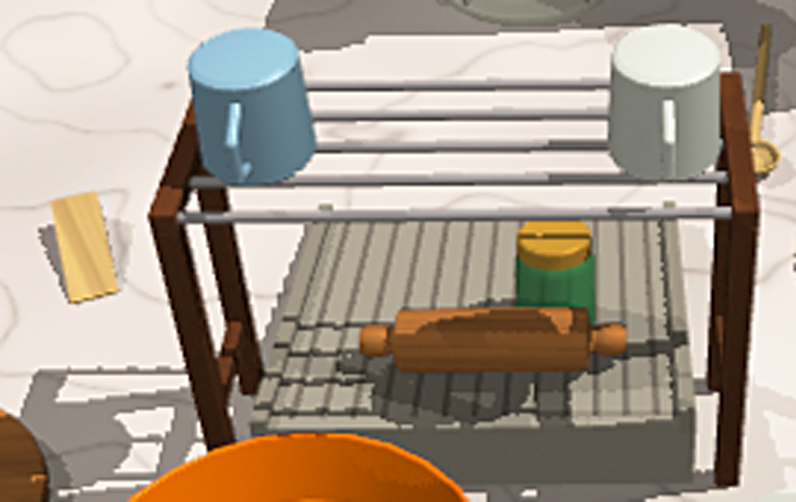

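Front rod is along crop row 230 (top row about 207.6), the lid at crop (206,235), and the barrel at crop x 175–355. The wedge's thin end points away from the robot, since its shadow is widest at the robot-side end.

Request:
{"op": "drive_tool", "data": {"motion": [[0,26,-32,0],[0,26,-32,0],[0,26,-32,0],[0,26,-32,0],[0,26,-32,0],[0,26,-32,0],[0,26,-32,0],[0,26,-32,0],[0,26,-32,0],[0,26,-32,0]]}}

```text
clock: 0.93
position: [412.4, 254.7, 209.3]
ee_rot: [-0.699, 0.103, 0.7, 0.103]
contact_force: [1.1, -0.5, 0.2]
gripper_width: 85.0
```

Request:
{"op": "drive_tool", "data": {"motion": [[0,39,-13,0],[0,39,-13,0],[0,39,-13,0],[0,39,-13,0],[0,39,-13,0],[0,39,-13,0],[0,39,-13,0],[0,39,-13,0],[0,39,-13,0],[0,39,-13,0]]}}

```text
clock: 1.77
position: [422.7, -156.2, 209.4]
ee_rot: [0.7, -0.103, -0.699, -0.104]
contact_force: [0.3, 0.9, 0.2]
gripper_width: 85.6
```

Request:
{"op": "drive_tool", "data": {"motion": [[0,37,-12,0],[0,37,-12,0],[0,37,-12,0],[0,37,-12,0],[0,37,-12,0],[0,36,-12,0],[0,0,0,7.1],[0,0,0,7.1],[0,0,0,7.1],[0,0,0,7.1]]}}

```text
clock: 2.6
position: [427.8, -386.9, 208.6]
ee_rot: [-0.651, 0.274, 0.652, 0.274]
contact_force: [0.0, -0.6, -0.1]
gripper_width: 85.4
```

Request:
{"op": "drive_tool", "data": {"motion": [[0,0,0,7.1],[0,0,0,7.1],[0,0,0,7.1],[0,0,0,7.1],[0,0,0,7.1],[0,0,0,7.1],[0,0,0,7.1],[0,0,0,7.1],[0,0,0,7.1],[0,0,0,7.1]]}}

```text
clock: 3.43
position: [428.0, -386.4, 208.8]
ee_rot: [-0.371, 0.602, 0.372, 0.601]
contact_force: [0.8, 0.2, -0.4]
gripper_width: 85.5
```

Request:
{"op": "drive_tool", "data": {"motion": [[0,0,0,7.1],[0,0,0,7.1],[0,0,0,7.1],[0,0,0,7.1],[0,0,0,7.1],[0,0,0,7.1],[0,0,0,0]]}}

```text
clock: 4.02
position: [428.1, -386.4, 208.9]
ee_rot: [-0.129, 0.695, 0.129, 0.695]
contact_force: [-0.1, 0.3, -0.1]
gripper_width: 85.2
```

```bash
cat >> h.py <<'E'
def to(target,st=None):
    st=st or arm.read_state();Rt=R.from_quat(st["ee_rot"]).as_matrix()
    return (Rt.T@(np.array(target)-st["position"])).round(1)
def contour(name,img,lo,hi,box=None):
    hsv=cv2.cvtColor(img,cv2.COLOR_BGR2HSV);m=cv2.inRange(hsv,lo,hi)
    if box: k=np.zeros_like(m);x0,y0,x1,y1=box;k[y0:y1,x0:x1]=m[y0:y1,x0:x1];m=k
    cs,_=cv2.findContours(m,cv2.RETR_EXTERNAL,cv2.CHAIN_APPROX_NONE)
    return max(cs,key=cv2.contourArea)
E
python3 - <<'E'
from h import *
st=arm.read_state();im=arm.get_image("wrist")[:,:,::-1];cv2.imwrite("pics/w1.png",im)
print(st["position"],R.from_quat(st["ee_rot"]).as_matrix().round(3),st["joints"].round(3),st["clock"])
E
```

```text
[ 428.06664205 -386.39716842  208.85468871] [[-0.001 -0.359  0.933]
 [ 0.001  0.933  0.359]
 [-1.     0.001 -0.001]] [-0.454  0.304 -0.114 -0.    -1.154 -0.75 ] 4.0167
```

View pics/w1.png

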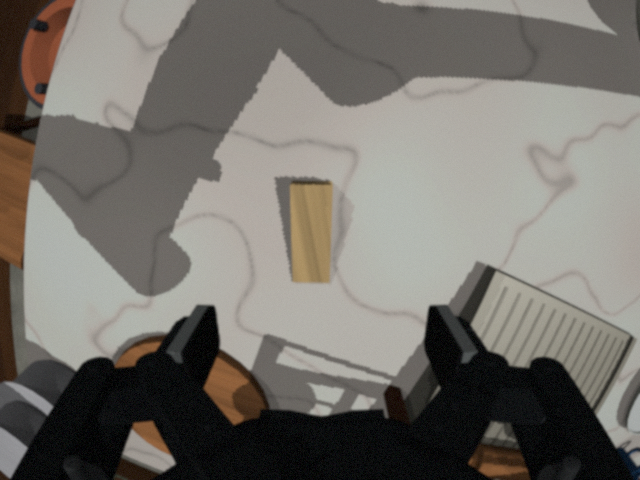

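The wedge is seen straight: thin end at row 282, thick end at row 183, columns 291–332.

```bash
python3 - <<'E'
from h import *
im=cv2.imread("pics/w1.png");c=contour("wrist",im,(12,60,90),(32,255,255),(270,160,350,300))
b=cv2.boxPoints(cv2.minAreaRect(c));print(b, cv2.boundingRect(c))
b=b[np.argsort(b[:,1])];tk=onz("wrist",b[:2],30);tn=onz("wrist",b[2:],3)
print(tk,tn);k=tk.mean(0);n=tn.mean(0);d=(n-k)[:2];L=np.hypot(*d);print(k,n,L,np.degrees(np.arctan2(d[1],d[0])))
g=k[:2]+d/L*28;print(g,to([g[0],g[1],4]))
E
```

```text
[[289. 181.]
 [332. 181.]
 [332. 282.]
 [289. 282.]] (289, 181, 44, 102)
[[ 412.62015233 -424.97042764   30.        ]
 [ 398.22530592 -387.66839406   30.        ]] [[ 503.09708845 -345.0534838     3.        ]
 [ 520.1547216  -388.53046627    3.        ]]
[ 405.42272912 -406.31941085   30.        ] [ 511.62590502 -366.79197504    3.        ] 113.32048691228948 20.414609666014822
[ 431.6641353 -396.552702 ] [ 2.049e+02 -1.090e+01 -2.000e-01]
```

Request:
{"op": "drive_tool", "data": {"motion": [[0,-11,0,0],[40,0,0,0],[40,0,0,0],[40,0,0,0],[40,0,0,0],[25,0,0,0],[12,0,0,0],[7,0,0,0]]}}

```text
clock: 4.73
position: [431.2, -396.8, 2.4]
ee_rot: [-0.129, 0.696, 0.132, 0.694]
contact_force: [0.0, -0.1, -0.1]
gripper_width: 85.5
```

Request:
{"op": "drive_tool", "data": {"motion": [[0,0,0,0],[0,0,0,0],[0,0,0,0],[0,0,0,0],[0,0,0,0],[0,0,0,0]], "grip": 20}}

```text
clock: 5.23
position: [432.8, -397.1, 6.4]
ee_rot: [-0.13, 0.695, 0.13, 0.696]
contact_force: [0.1, -1.0, -0.4]
gripper_width: 20.0
```

```bash
python3 - <<'E'
from h import *
st=arm.read_state();im=arm.get_image("wrist")[:,:,::-1];cv2.imwrite("pics/w2.png",im)
print(st)
E
```

```text
{'clock': 5.2333, 'joints': array([-4.66924776e-01,  5.38057271e-01, -3.22062099e-01,  2.68621199e-05,
       -7.08822877e-01, -7.34254175e-01]), 'joint_vel': array([ 0.00041595,  0.00491458, -0.00343041,  0.00053163,  0.0013134 ,
       -0.00309569]), 'joint_efforts': array([-8.68055911e-03, -4.10034871e+01,  1.32753468e+01,  2.94705369e+00,
        5.07480494e-03,  1.49580028e-03]), 'position': array([ 432.80799537, -397.14217861,    6.3954651 ]), 'ee_rot': array([-0.13034643,  0.69454673,  0.12954136,  0.69558154]), 'contact_force': array([ 0.0916965 , -1.01089993, -0.38903375]), 'wrist_torque': array([ 0.06403855,  0.06716785, -0.02152576]), 'gripper_width': 19.98346308555616}
```

View pics/w2.png

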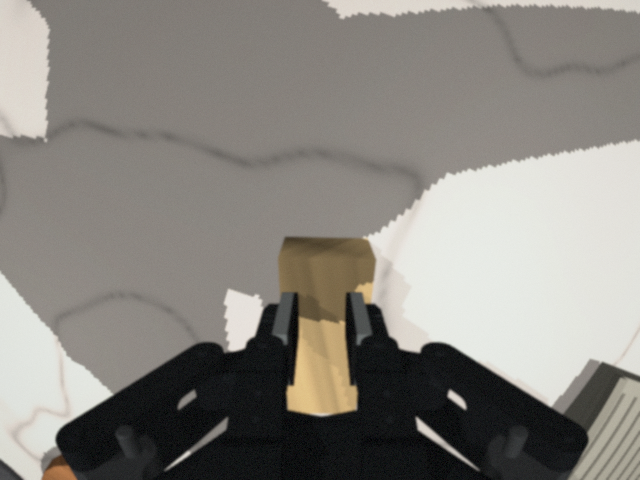

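```bash
python3 - <<'E'
from h import *
st=arm.read_state();G=R.from_quat(st["ee_rot"]).as_matrix()
for z in(0,30):
  for px in([(285,238),(365,238)],[(278,262),(376,262)]):
    p=onz("wrist",px,z,st);print(z,px,((p-st["position"])@G).round(1), np.linalg.norm(p[0]-p[1]).round(1))
for z in (0,3,20): p=onz("wrist",[(287,412),(357,412)],z,st);print(z,((p-st["position"])@G).round(1))
E
```

```text
0 [(285, 238), (365, 238)] [[  6.2 -17.5 -24.9]
 [  6.2  20.9 -24.9]] 38.4
0 [(278, 262), (376, 262)] [[  6.2 -21.4 -12.6]
 [  6.2  26.8 -12.6]] 48.2
30 [(285, 238), (365, 238)] [[-23.8 -14.4 -34. ]
 [-23.8  17.2 -34. ]] 31.7
30 [(278, 262), (376, 262)] [[-23.8 -17.6 -23.8]
 [-23.8  22.1 -23.8]] 39.7
0 [[  6.3 -21.2  86.4]
 [  6.3  21.7  86.4]]
3 [[  3.3 -20.8  83.6]
 [  3.3  21.3  83.5]]
20 [[-13.7 -18.7  67.3]
 [-13.8  19.2  67.3]]
```

The wedge is unmoved, and the fingers shut to 20 mm without touching it. From the picture the fingertips end behind the stated TCP, so I'll open and feel downward in small steps.

Request:
{"op": "drive_tool", "data": {"motion": [[0,0,0,0],[0,0,0,0],[0,0,0,0],[0,0,0,0],[2,0,0,0],[0,0,0,0]], "grip": 60}}

```text
clock: 5.78
position: [432.1, -396.7, 3.0]
ee_rot: [-0.13, 0.695, 0.13, 0.695]
contact_force: [0.7, 0.2, -0.4]
gripper_width: 60.0
```

Request:
{"op": "drive_tool", "data": {"motion": [[3,0,0,0],[0,0,0,0]]}}

```text
clock: 5.95
position: [432.0, -396.7, -0.2]
ee_rot: [-0.13, 0.695, 0.13, 0.695]
contact_force: [-0.0, -0.2, 0.7]
gripper_width: 59.7
```

```bash
python3 - <<'E'
from h import *
st=arm.read_state();print(arm.pinch_z,st["position"],st["contact_force"],[a for a in dir(arm) if a[0]!='_'])
im=arm.get_image("wrist")[:,:,::-1];cv2.imwrite("pics/w3.png",im)
g=cv2.cvtColor(im,cv2.COLOR_BGR2GRAY)
for r in range(255,400,8): print(r,''.join('#' if v<60 else('+' if v<110 else '.') for v in g[r,170:470:5]))
E
```

```text
18.700000000000003 [ 4.31981968e+02 -3.96670415e+02 -2.32299798e-01] [-0.0230097  -0.22734632  0.65032637] ['IKError', 'calibration', 'get_image', 'job_done', 'pinch_z', 'read_state']
255 ......................+++++++++++++++++++...................
263 ......................+++++++++++++++++++...................
271 ......................++++++...++++++++++...................
279 .......................++++++.+++++++++++...................
287 .......................++++++...+++++++++...................
295 ........................+++++.+++++++++++...................
303 ............+++#........++++++.+++++++++.....##++...........
311 .........+#+++##........++++++.+++++++++.....###++##........
319 ........##+++###+.....+..+++++..++++++++.....###+++##.......
327 .......###++#####............................####+++##......
335 ......+##+++#####............................#####+++##.....
343 ....+####+.+####+............................#####+.#####...
351 ...########+####.............................+####+########.
359 ###############+..............................##############
367 ###############...............................+#############
375 ###############................................#############
383 ##############.................................+############
391 ##############+................................#############
399 ###############................................#############
```

Request:
{"op": "drive_tool", "data": {"motion": [[3,0,0,0],[2,0,0,0],[0,0,0,0]]}}

```text
clock: 6.25
position: [432.0, -396.7, -5.2]
ee_rot: [-0.13, 0.695, 0.13, 0.695]
contact_force: [0.3, 0.2, 0.2]
gripper_width: 60.0
```

Request:
{"op": "drive_tool", "data": {"motion": [[3,0,0,0],[2,0,0,0],[0,0,0,0]]}}

```text
clock: 6.5
position: [432.0, -396.7, -10.2]
ee_rot: [-0.13, 0.695, 0.13, 0.695]
contact_force: [-0.0, -0.1, 0.2]
gripper_width: 60.2
```

Request:
{"op": "drive_tool", "data": {"motion": [[3,0,0,0],[2,0,0,0],[0,0,0,0]]}}

```text
clock: 6.75
position: [432.0, -396.7, -15.1]
ee_rot: [-0.13, 0.695, 0.13, 0.695]
contact_force: [-0.0, 0.6, -1.9]
gripper_width: 60.2
```

Request:
{"op": "drive_tool", "data": {"motion": [[0,0,0,0],[0,0,0,0],[0,0,0,0],[0,0,0,0],[0,0,0,0]], "grip": 25}}

```text
clock: 7.17
position: [432.6, -397.0, -14.3]
ee_rot: [-0.13, 0.695, 0.13, 0.695]
contact_force: [0.6, -0.1, 1.3]
gripper_width: 39.0
```

Gripped at 39 mm. The true fingertips lie about 25 mm behind the stated TCP, so I'll allow for that. Lifting, aligning with the slab and carrying it over.

Request:
{"op": "drive_tool", "data": {"motion": [[-30,0,0,0],[-40,0,0,0],[-40,0,0,0],[-40,0,0,0],[0,0,0,7.1],[0,0,0,7.1],[0,0,0,7.1],[0,0,0,1.2]]}}

```text
clock: 7.83
position: [432.0, -396.6, 135.3]
ee_rot: [0.01, 0.707, -0.009, 0.707]
contact_force: [0.2, 0.3, -1.2]
gripper_width: 38.8
```

Request:
{"op": "drive_tool", "data": {"motion": [[0,38,0,0],[0,38,0,0],[0,38,0,0],[0,38,0,0],[0,38,0,0],[0,38,0,0],[0,38,0,0],[0,38,0,0],[0,38,0,0],[0,10,0,0]]}}

```text
clock: 8.67
position: [440.5, -41.4, 135.5]
ee_rot: [0.006, 0.707, -0.006, 0.707]
contact_force: [-0.7, 0.4, -0.0]
gripper_width: 38.1
```

```bash
python3 - <<'E'
from h import *
st=arm.read_state();im=arm.get_image("wrist")[:,:,::-1];cv2.imwrite("pics/w4.png",im)
print(st["position"],R.from_quat(st["ee_rot"]).as_matrix().round(3),st["joints"].round(3),st["gripper_width"])
E
```

```text
[440.48413917 -41.44187254 135.4777083 ] [[ 0.001  0.016  1.   ]
 [ 0.001  1.    -0.016]
 [-1.     0.001  0.001]] [ 0.275  0.148 -0.528 -0.    -0.893 -1.862] 38.08232250440637
```

View pics/w4.png

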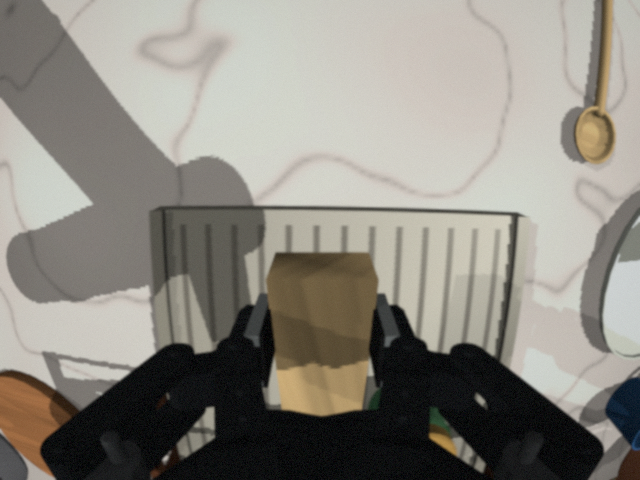

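The wedge is held square in the jaws; the slab's front edge is near row 210 (columns 163 to 520). I'll triangulate pin and jar from the top and scene pictures.

```bash
python3 - <<'E'
from h import *
def tri(a,b):
    o1,d1=ray("top",a);o2,d2=ray("scene",b);d1=d1[0]/np.linalg.norm(d1);d2=d2[0]/np.linalg.norm(d2)
    A=np.c_[d1,-d2];s=np.linalg.lstsq(A,o2-o1,rcond=None)[0];p,q=o1+s[0]*d1,o2+s[1]*d2
    return ((p+q)/2).round(1),np.linalg.norm(p-q).round(1)
f=lambda x,y:(x/3.4+275,y/3.4+140);g=lambda x,y:(x/2.95+110,y/2.95+200)
print("lid",tri(f(206,235),g(555,236)))
print("pinmid",tri(f(261.5,162),g(494,340)))
print("hL",tri(f(157,162),g(610,339)),"hR",tri(f(370,162),g(377,341)))
print("barrel ends y from scene z76", onz("scene",[g(395,340),g(588,338)],72),"top",onz("top",[f(175,162),f(355,162)],72))
print("rod ends",tri(f(47,230),g(735,213)),tri(f(532,230),g(178,216)))
print("slab front (wrist)",onz("wrist",[(163,207),(520,213)],16.3),"outer",onz("wrist",[(152,209),(530,214)],20))
sc=onz("scene",[(258/2.95+110,432/2.95+200),(693/2.95+110,432/2.95+200)],64+7);print("back edge",sc)
E
```

```text
lid (array([591.4,  26.6, 125.6]), np.float64(7.2))
pinmid (array([654. , -21.3,  78.5]), np.float64(7.3))
hL (array([656.7,  64.8,  78.3]), np.float64(9.5)) hR (array([ 651.3, -109.2,   78.7]), np.float64(7.5))
barrel ends y from scene z76 [[644.2603981  -93.09915335  72.        ]
 [648.76364809  53.16541282  72.        ]] top [[ 656.89514635   45.33698667   72.        ]
 [ 652.79408364 -101.49229786   72.        ]]
rod ends (array([597.6, 157.2, 148.7]), np.float64(19.6)) (array([ 587.9, -240.6,  153. ]), np.float64(23.1))
slab front (wrist) [[ 420.75306981 -172.81844668   16.3       ]
 [ 429.80598502  129.5992004    16.3       ]] outer [[ 421.25815949 -181.59613339   20.        ]
 [ 429.72278164  138.00611085   20.        ]]
back edge [[ 730.4881653  -183.7169151    71.        ]
 [ 744.37480963  124.58895677   71.        ]]
```

Request:
{"op": "drive_tool", "data": {"motion": [[0,6,36,0.7],[0,7,35.5,0],[30,0,0,0],[30,0,0,0],[25,0,0,0],[12,0,0,0],[5,0,0,0],[0,0,0,0]]}}

```text
clock: 9.38
position: [511.4, -34.9, 32.0]
ee_rot: [0.012, 0.708, -0.013, 0.706]
contact_force: [0.2, 0.1, -1.2]
gripper_width: 38.7
```

Request:
{"op": "drive_tool", "data": {"motion": [[2,0,0,0],[2,0,0,0],[0,0,0,0]]}}

```text
clock: 9.63
position: [512.9, -34.1, 30.1]
ee_rot: [0.013, 0.706, -0.012, 0.708]
contact_force: [-0.4, 0.4, -1.2]
gripper_width: 38.7
```

Request:
{"op": "drive_tool", "data": {"motion": [[0,5,0,0],[3,0,0,0],[2,0,0,0],[0,0,0,0],[0,0,0,0]]}}

```text
clock: 10.05
position: [513.1, -28.8, 25.4]
ee_rot: [0.012, 0.706, -0.012, 0.708]
contact_force: [-2.4, -0.3, 4.6]
gripper_width: 38.9
```

```bash
python3 - <<'E'
from h import *
st=arm.read_state();print(st["position"],R.from_quat(st["ee_rot"]).as_matrix().round(3)[:,2],st["contact_force"],st["clock"],st["joints"].round(3))
E
```

```text
[513.11549039 -28.77711713  25.4405983 ] [ 0.999 -0.035  0.002] [-2.43526712 -0.25735406  4.64490631] 10.05 [ 0.26   0.416 -0.492  0.    -0.661 -1.866]
```

Request:
{"op": "drive_tool", "data": {"motion": [[2,0,0,0],[2,0,0,0],[2,0,0,0],[2,0,0,0],[0,0,0,0]]}}

```text
clock: 10.47
position: [512.0, -29.2, 17.0]
ee_rot: [0.012, 0.707, -0.013, 0.707]
contact_force: [-4.2, -0.6, 5.8]
gripper_width: 38.9
```

Request:
{"op": "drive_tool", "data": {"motion": [[2,0,0,0],[2,0,0,0],[2,0,0,0],[0,0,0,0]]}}

```text
clock: 10.8
position: [511.8, -29.2, 15.1]
ee_rot: [0.012, 0.707, -0.013, 0.707]
contact_force: [-13.7, 2.7, 35.3]
gripper_width: 38.8
```

Request:
{"op": "drive_tool", "data": {"motion": [[0,0,0,0],[0,0,0,0],[0,0,0,0],[0,0,0,0],[-10,0,0,0],[-40,0,0,0],[-40,0,0,0],[-40,0,0,0]], "grip": 80}}

```text
clock: 11.47
position: [512.0, -29.3, 141.9]
ee_rot: [0.012, 0.708, -0.013, 0.706]
contact_force: [1.4, 0.4, -0.4]
gripper_width: 80.0
```

Request:
{"op": "drive_tool", "data": {"motion": [[0,0,-40,0],[0,0,-40,0],[-30,0,0,0],[-30,0,0,0],[-30,0,0,0],[-30,0,0,0],[-30,0,0,0],[-30,0,0,0],[-30,0,0,0],[-30,0,0,0]]}}

```text
clock: 12.3
position: [431.9, -26.5, 382.4]
ee_rot: [0.013, 0.707, -0.012, 0.707]
contact_force: [1.5, 0.4, -0.6]
gripper_width: 79.9
```

```bash
python3 - <<'E'
from h import *
st=arm.read_state();im=arm.get_image("wrist")[:,:,::-1];cv2.imwrite("pics/w5.png",im)
print(st["position"],R.from_quat(st["ee_rot"]).as_matrix().round(3),st["joints"].round(3),st["clock"])
E
```

```text
[431.9270228  -26.47456446 382.42745409] [[ 0.     0.035  0.999]
 [ 0.     0.999 -0.035]
 [-1.     0.     0.   ]] [ 0.317 -0.034 -0.089 -0.    -1.515 -1.923] 12.3
```

View pics/w5.png

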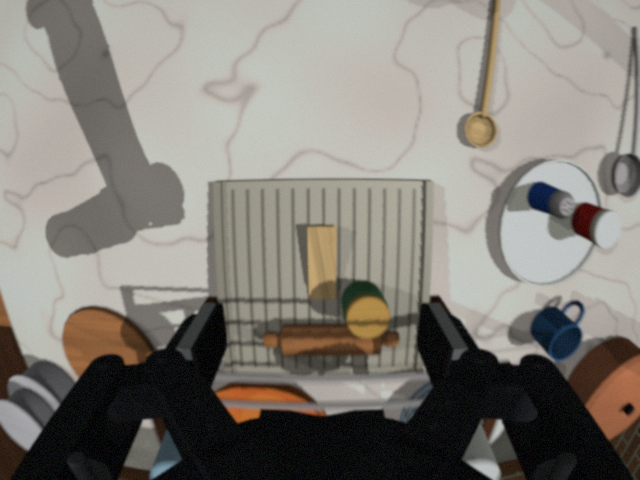

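Wedge lies flat and square at (322,262), thin end at row 298, beside the jar (lid (366,316)); the barrel's downhill edge is near row 322. Measuring what remains to be pushed.

```bash
python3 - <<'E'
from h import *
st=arm.read_state();im=cv2.imread("pics/w5.png")
n=np.array([-.1564,0,.9877]);n=R.from_euler('z',-1.65,degrees=True).apply(n);P=np.array([575.4,-26,40.])
c=contour("wrist",im,(12,50,90),(35,255,255),(295,215,345,302));b=cv2.boxPoints(cv2.minAreaRect(c));b=b[np.argsort(b[:,1])];print("wedge px",b.round(0).tolist())
k=onplane("wrist",b[:2],P+30*n,n,st);t=onplane("wrist",b[2:],P+3*n,n,st);print("thick",k.round(1).tolist(),"thin",t.round(1).tolist())
l=contour("wrist",im,(15,110,60),(35,255,255),(335,285,400,345));e=cv2.fitEllipse(l);print("lid",e,onplane("wrist",e[0],P+82*n,n,st))
print("rod?",)
p=contour("wrist",im,(3,90,40),(16,255,255),(255,315,405,362));r=cv2.minAreaRect(p);print("pin px",r,cv2.boundingRect(p),onplane("wrist",[r[0]],P+24*n,n,st))
print("pin ends",onplane("wrist",[(265,340),(399,339),(281,340),(381,340)],P+24*n,n,st).round(1).tolist())
print("kerbs front",onz("wrist",[(217,181),(429,181)],17,st),"barrel bottom tangent rows", onplane("wrist",[(310,322),(310,326)],P+24*n,n,st))
print("rods",onz("wrist",[(300,376),(300,402)],260,st))
print("tt",onz("wrist",[(549,222)],20,st))
E
```

```text
wedge px [[306.0, 225.0], [337.0, 225.0], [337.0, 300.0], [306.0, 300.0]]
thick [[492.9, -50.8, 57.4], [494.4, -8.0, 57.5]] thin [[614.3, -10.2, 49.1], [612.7, -57.1, 49.1]]
lid ((367.02203369140625, 317.42169189453125), (44.29930877685547, 45.80756759643555), 24.001272201538086) [[602.11223346  26.70818128 127.00992296]]
rod?
pin px ((330.49993896484375, 339.4999694824219), (134.99996948242188, 30.999996185302734), -0.0) (263, 324, 136, 32) [[666.22255609 -21.98234821  78.65643321]]
pin ends [[664.8, -121.3, 78.9], [671.3, 82.7, 79.0], [665.1, -96.8, 78.8], [671.1, 54.7, 79.1]]
kerbs front [[ 430.67904319 -182.82956889   17.        ]
 [ 441.74212435  132.73166077   17.        ]] barrel bottom tangent rows [[636.93335164 -51.53321905  74.15521463]
 [643.291437   -51.81895108  75.16288801]]
rods [[590.60576684 -53.98166244 260.        ]
 [626.31412895 -56.36984395 260.        ]]
tt [[508.78865998 355.94336637  20.        ]]
```

Request:
{"op": "drive_tool", "data": {"motion": [[-25,0,20,0],[-25,0,25,0],[0,0,40,0],[0,0,40,0],[0,0,40,0],[0,0,40,0],[0,0,40,0],[0,0,40,0],[0,0,40,0],[0,0,40,0]]}}

```text
clock: 13.18
position: [782.0, -38.3, 429.8]
ee_rot: [0.013, 0.708, -0.013, 0.706]
contact_force: [1.4, 0.3, 1.1]
gripper_width: 80.0
```

Request:
{"op": "drive_tool", "data": {"motion": [[0,0,40,0],[0,0,40,0],[0,0,40,0],[0,0,40,0],[0,0,40,0],[0,0,40,0]]}}

```text
clock: 13.68
position: [887.0, -40.6, 355.6]
ee_rot: [0.009, 0.669, -0.016, 0.743]
contact_force: [0.3, 0.2, 0.7]
gripper_width: 80.1
```

```bash
python3 - <<'E'
from h import *
st=arm.read_state();print(st["position"],R.from_quat(st["ee_rot"]).as_matrix().round(3),st["joints"].round(3),st["clock"])
E
```

```text
[886.95771551 -40.57470474 355.57874604] [[ 0.103  0.036  0.994]
 [-0.013  0.999 -0.035]
 [-0.995 -0.009  0.104]] [ 0.145  0.957  1.406  0.029 -1.919 -1.74 ] 13.6833
```

The reach limit tilts the tool as wanted (6° so far, fingers forward). Continue outward with an upward part.

Request:
{"op": "drive_tool", "data": {"motion": [[-25,0,33,0],[-25,0,33,0],[-25,0,33,0],[-25,0,33,0]]}}

```text
clock: 14.02
position: [891.3, -39.1, 406.9]
ee_rot: [0.006, 0.63, -0.02, 0.777]
contact_force: [-0.8, -0.2, -0.1]
gripper_width: 80.2
```

```bash
cat > s.py <<'E'
from h import *
st=arm.read_state();G=R.from_quat(st["ee_rot"]).as_matrix();print(st["position"].round(1),G.round(3).tolist(),"lean",np.degrees(np.arctan2(G[0,0],-G[2,0])).round(1),st["joints"].round(3),st["contact_force"].round(1),st["clock"])
E
python3 s.py
```

```text
[891.3 -39.1 406.9] [[0.207, 0.037, 0.978], [-0.023, 0.999, -0.033], [-0.978, -0.016, 0.207]] lean 11.9 [ 0.156  0.907  1.408  0.058 -1.869 -1.74 ] [-0.8 -0.2 -0.1] 14.0167
```

Request:
{"op": "drive_tool", "data": {"motion": [[-20,0,36,0],[-20,0,36,0],[-20,0,36,0],[-20,0,36,0],[-20,0,36,0],[-20,0,36,0],[-20,0,36,0],[-20,0,36,0],[-20,0,36,0],[-20,0,36,0]]}}

```text
clock: 14.85
position: [911.3, -33.3, 508.0]
ee_rot: [-0.002, 0.529, -0.026, 0.848]
contact_force: [-0.2, -0.3, 0.4]
gripper_width: 79.5
```

```bash
python3 s.py
```

```text
[911.3 -33.3 508. ] [[0.44, 0.043, 0.897], [-0.047, 0.999, -0.024], [-0.897, -0.032, 0.441]] lean 26.1 [ 0.183  0.822  1.407  0.128 -1.713 -1.743] [-0.2 -0.3  0.4] 14.85
```

Request:
{"op": "drive_tool", "data": {"motion": [[-20,0,36,0],[-20,0,36,0],[-20,0,36,0],[-20,0,36,0],[-20,0,36,0]]}}

```text
clock: 15.27
position: [903.0, -28.8, 577.6]
ee_rot: [-0.006, 0.475, -0.03, 0.88]
contact_force: [-0.1, -0.6, 0.3]
gripper_width: 80.0
```

```bash
python3 s.py; python3 - <<'E'
from h import *
print(to([400,-20,450]))
E
```

```text
[903.  -28.8 577.6] [[0.547, 0.047, 0.836], [-0.058, 0.998, -0.018], [-0.835, -0.039, 0.549]] lean 33.3 [ 0.204  0.762  1.407  0.169 -1.654 -1.747] [-0.1 -0.6  0.3] 15.2667
[-169.3   -9.7 -490.5]
```

Request:
{"op": "drive_tool", "data": {"motion": [[-13,-1,-38,0],[-13,-1,-38,0],[-13,-1,-38,0],[-13,-1,-38,0],[-13,-1,-38,0],[-13,-1,-38,0],[-13,-1,-38,0],[-13,-1,-38,0],[-13,-1,-38,0],[-13,-1,-38,0]], "grip": 10}}

```text
clock: 16.1
position: [574.6, -23.7, 499.4]
ee_rot: [-0.006, 0.475, -0.031, 0.88]
contact_force: [-0.3, 0.3, 1.8]
gripper_width: 9.9
```

Request:
{"op": "drive_tool", "data": {"motion": [[-13,-1,-38,0],[-13,-1,-38,0],[-13,-1,-38,0],[0,0,0,0]]}}

```text
clock: 16.43
position: [453.4, -24.1, 468.1]
ee_rot: [-0.006, 0.475, -0.03, 0.879]
contact_force: [0.2, 1.3, -0.9]
gripper_width: 9.5
```

```bash
python3 s.py; python3 - <<'E'
from h import *
print(to([445,-29,70]),to([478,-29,16]))
E
```

```text
[453.4 -24.1 468.1] [[0.546, 0.047, 0.836], [-0.058, 0.998, -0.018], [-0.836, -0.038, 0.548]] lean 33.2 [ 0.54  -0.339 -0.382  0.385 -1.076 -2.252] [ 0.2  1.3 -0.9] 16.4333
[ 328.3   10.  -225.1] [ 391.5   13.6 -227.1]
```

Request:
{"op": "drive_tool", "data": {"motion": [[33,1,-22.5,0],[33,1,-22.5,0],[33,1,-22.5,0],[33,1,-22.5,0],[33,1,-22.5,0],[33,1,-22.5,0],[33,1,-22.5,0],[33,1,-22.5,0],[33,1,-22.5,0],[33,1,-22.5,0]]}}

```text
clock: 17.27
position: [467.6, -34.6, 152.4]
ee_rot: [-0.0, 0.519, -0.025, 0.855]
contact_force: [0.9, 0.5, 0.0]
gripper_width: 10.0
```

```bash
python3 s.py; python3 - <<'E'
from h import *
im=arm.get_image("wrist")[:,:,::-1];cv2.imwrite("pics/w6.png",im)
print(to([478,-29,16]))
E
```

```text
[467.6 -34.6 152.4] [[0.461, 0.043, 0.886], [-0.043, 0.999, -0.026], [-0.886, -0.026, 0.462]] lean 27.5 [ 0.203 -0.046 -1.068  1.01  -0.16  -2.782] [0.9 0.5 0. ] 17.2667
[124.3   8.9 -51.9]
```

View pics/w6.png

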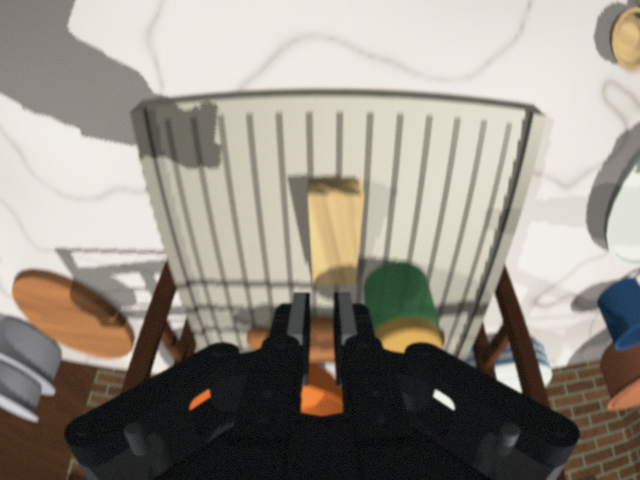

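Lean dropped to 27.5° because joints 3 and 5 reached their limits; this posture can't get low so close in. Wedge (thick end (335,182)), jar and pin are undisturbed. For the wedge push less lean is enough, so I'll keep going down and let it give way.

Request:
{"op": "drive_tool", "data": {"motion": [[31,2,-13,0],[31,2,-13,0],[31,2,-13,0],[31,2,-13,0]]}}

```text
clock: 17.65
position: [464.8, -21.2, 104.4]
ee_rot: [-0.003, 0.562, -0.028, 0.827]
contact_force: [-0.3, 0.1, 1.0]
gripper_width: 9.8
```

```bash
python3 s.py; python3 - <<'E'
from h import *
print(to([478,-29,16]))
E
```

```text
[464.8 -21.2 104.4] [[0.368, 0.044, 0.929], [-0.05, 0.998, -0.027], [-0.929, -0.037, 0.369]] lean 21.6 [ 0.235  0.06  -1.068  1.004 -0.16  -2.816] [-0.3  0.1  1. ] 17.65
[ 87.3  -4.  -20.2]
```

Request:
{"op": "drive_tool", "data": {"motion": [[28,-1.5,-11,0],[28,-1.5,-11,0],[28,-1.5,-11,0],[0,0,0,0]]}}

```text
clock: 17.98
position: [456.6, -24.3, 70.4]
ee_rot: [-0.006, 0.592, -0.035, 0.805]
contact_force: [-0.1, 0.5, -0.4]
gripper_width: 10.0
```

```bash
python3 s.py; python3 - <<'E'
from h import *
print(to([466,-29,14]))
E
```

```text
[456.6 -24.3  70.4] [[0.297, 0.05, 0.954], [-0.064, 0.997, -0.032], [-0.953, -0.052, 0.299]] lean 17.3 [ 0.239  0.133 -1.069  0.977 -0.16  -2.804] [-0.1  0.5 -0.4] 17.9833
[56.9 -1.3 -7.8]
```

Request:
{"op": "drive_tool", "data": {"motion": [[29,-2,-4,0],[29,-2,-4,0],[15,0,0,0],[0,0,0,0]]}}

```text
clock: 18.32
position: [458.8, -25.0, 46.1]
ee_rot: [-0.014, 0.611, -0.047, 0.79]
contact_force: [0.3, -0.3, -0.1]
gripper_width: 9.8
```

```bash
python3 s.py; python3 - <<'E'
from h import *
print(to([466,-29,14]))
im=arm.get_image("wrist")[:,:,::-1];cv2.imwrite("pics/w7.png",im)
E
```

```text
[458.8 -25.   46.1] [[0.248, 0.057, 0.967], [-0.09, 0.995, -0.035], [-0.964, -0.078, 0.252]] lean 14.4 [ 0.212  0.198 -1.068  1.074 -0.16  -2.882] [ 0.3 -0.3 -0.1] 18.3167
[33.1 -1.  -1. ]
```

View pics/w7.png

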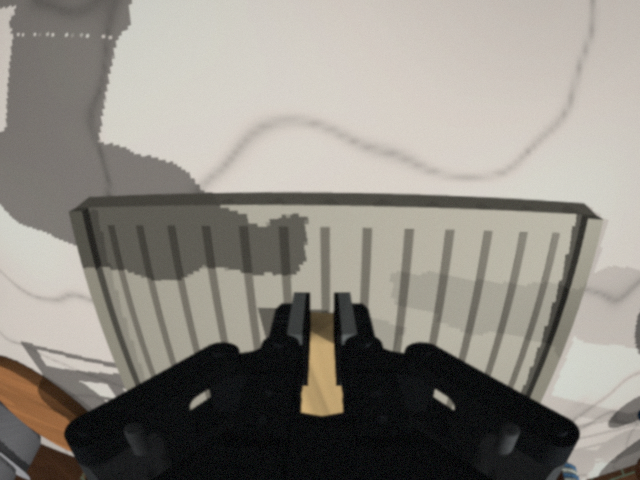

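Request:
{"op": "drive_tool", "data": {"motion": [[20,-1,-1,0],[20,-1,-1,0],[15,-1,-1,0],[15,0,0,0],[0,0,0,0]]}}

```text
clock: 18.78
position: [464.2, -26.4, 19.9]
ee_rot: [-0.023, 0.628, -0.061, 0.776]
contact_force: [0.1, -0.3, 0.3]
gripper_width: 10.0
```

```bash
python3 s.py; python3 - <<'E'
from h import *
print(to([466,-29,14]))
E
```

```text
[464.2 -26.4  19.9] [[0.204, 0.065, 0.977], [-0.124, 0.992, -0.04], [-0.971, -0.112, 0.21]] lean 11.9 [ 0.15   0.269 -1.068  1.275 -0.16  -3.031] [ 0.1 -0.3  0.3] 18.7833
[ 6.4 -1.8  0.6]
```

Request:
{"op": "drive_tool", "data": {"motion": [[7,-5,0,0],[0,0,5,0],[0,0,8,0],[0.5,0,8,0],[0.5,0,8,0],[0.5,0,8,0],[0.5,0,8,0],[0,0,0,0]]}}

```text
clock: 19.45
position: [510.3, -32.4, 26.2]
ee_rot: [-0.024, 0.628, -0.062, 0.775]
contact_force: [0.7, -0.3, 0.3]
gripper_width: 10.2
```

```bash
python3 s.py
```

```text
[510.3 -32.4  26.2] [[0.202, 0.067, 0.977], [-0.127, 0.991, -0.041], [-0.971, -0.116, 0.209]] lean 11.8 [ 0.275  0.328 -0.897  0.784 -0.253 -2.654] [ 0.7 -0.3  0.3] 19.45
```

Request:
{"op": "drive_tool", "data": {"motion": [[5,0,2,0],[0.4,0,3,0],[0.4,0,3,0],[0,0,0,0]]}}

```text
clock: 19.78
position: [517.9, -34.4, 21.6]
ee_rot: [-0.024, 0.629, -0.063, 0.774]
contact_force: [0.4, 0.2, -0.2]
gripper_width: 10.0
```

Request:
{"op": "drive_tool", "data": {"motion": [[0.3,0,2,0],[0.3,0,2,0],[0,0,0,0]]}}

```text
clock: 20.03
position: [522.1, -34.3, 21.7]
ee_rot: [-0.024, 0.629, -0.063, 0.774]
contact_force: [-0.7, -0.1, 0.7]
gripper_width: 10.0
```

Request:
{"op": "drive_tool", "data": {"motion": [[0.3,0,2,0],[0,0,0,0]]}}

```text
clock: 20.2
position: [524.0, -34.5, 21.7]
ee_rot: [-0.024, 0.629, -0.063, 0.774]
contact_force: [0.5, -0.2, -0.8]
gripper_width: 10.0
```

Request:
{"op": "drive_tool", "data": {"motion": [[0.2,0,2,0],[0,0,0,0]]}}

```text
clock: 20.37
position: [526.0, -34.6, 21.9]
ee_rot: [-0.024, 0.629, -0.063, 0.774]
contact_force: [0.8, 0.3, -1.1]
gripper_width: 10.2
```

Request:
{"op": "drive_tool", "data": {"motion": [[0.2,0,2,0],[0,0,0,0]]}}

```text
clock: 20.53
position: [528.0, -34.7, 22.1]
ee_rot: [-0.024, 0.629, -0.063, 0.774]
contact_force: [-0.6, 0.6, -0.7]
gripper_width: 9.7
```

Request:
{"op": "drive_tool", "data": {"motion": [[0.2,0,2,0],[0,0,0,0]]}}

```text
clock: 20.7
position: [528.9, -35.4, 22.0]
ee_rot: [-0.025, 0.63, -0.063, 0.774]
contact_force: [-2.2, -0.2, 1.1]
gripper_width: 9.9
```

```bash
python3 - <<'E'
from h import *
im=arm.get_image("wrist")[:,:,::-1];t=arm.get_image("top")[:,:,::-1];cv2.imwrite("pics/w8.png",im);cv2.imwrite("pics/t8.png",t)
hs=cv2.cvtColor(im,cv2.COLOR_BGR2HSV)
m=cv2.inRange(hs,(12,50,60),(35,255,255))
for r in range(270,440,10): print(r,''.join('w' if v else '.' for v in m[r,250:410:4]))
E
```

```text
270 ........................................
280 ........................................
290 ........................................
300 ........................................
310 ........................................
320 ................wwwww...................
330 ................wwwww...................
340 ................wwwww...................
350 ...............wwwwww...................
360 ...............wwwwwww..................
370 ...............wwwwwww..................
380 ...............wwwwwww..................
390 .............wwwwwwwwwww................
400 .............wwwwwwwwwww................
410 .............wwwwwwwwwww................
420 ........................................
430 ........................................
```

Request:
{"op": "drive_tool", "data": {"motion": [[0.2,0,1.5,0],[0,0,0,0],[0,0,0,0]]}}

```text
clock: 21.05
position: [531.0, -35.0, 22.2]
ee_rot: [-0.024, 0.63, -0.063, 0.774]
contact_force: [-2.4, 0.4, -0.2]
gripper_width: 9.9
```

Request:
{"op": "drive_tool", "data": {"motion": [[0,0,-15,0],[0,0,-30,0],[-35,0,-15,0],[-40,0,0,0],[-40,0,0,0],[-40,0,0,0],[-40,0,0,0],[-40,0,0,0],[-40,0,0,0],[-40,0,0,0]]}}

```text
clock: 21.88
position: [444.9, -0.7, 297.0]
ee_rot: [-0.03, 0.62, -0.071, 0.78]
contact_force: [1.8, 0.1, 0.5]
gripper_width: 10.2
```

Request:
{"op": "drive_tool", "data": {"motion": [[-30,0,20,0],[-30,0,20,0],[0,0,0,0]], "grip": 80}}

```text
clock: 22.13
position: [476.1, 8.0, 369.5]
ee_rot: [-0.029, 0.615, -0.07, 0.785]
contact_force: [1.8, 0.6, 0.2]
gripper_width: 46.2
```

```bash
python3 s.py; python3 - <<'E'
from h import *
st=arm.read_state();im=arm.get_image("wrist")[:,:,::-1];cv2.imwrite("pics/w9.png",im);t=arm.get_image("top")[:,:,::-1];cv2.imwrite("pics/t9.png",t)
a=cv2.convertScaleAbs(cv2.resize(t[140:280,275:445],None,fx=3.4,fy=3.4,interpolation=cv2.INTER_CUBIC),alpha=1.7)
cv2.imwrite("pics/c9.png",np.hstack([im[160:480,180:460][:, :],cv2.resize(a,(389,320))]))
E
```

```text
[476.1   8.  369.5] [[0.233, 0.074, 0.97], [-0.145, 0.989, -0.041], [-0.962, -0.131, 0.241]] lean 13.6 [ 0.525 -0.082 -0.29   0.259 -1.241 -2.224] [1.8 0.6 0.2] 22.1333
```

View pics/c9.png

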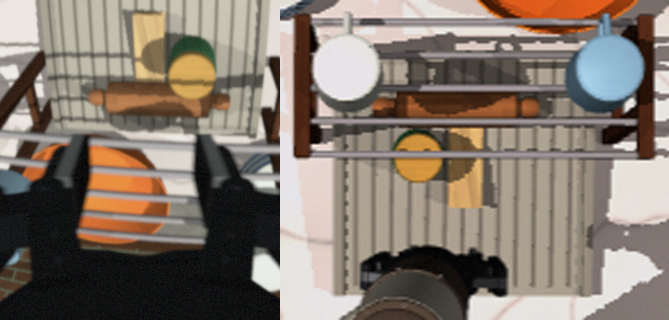

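Wedge is square with its thin end at the barrel (left half (150,78)), just beside the jar at (190,75), near the pin's middle. Checking the numbers.

```bash
python3 - <<'E'
from h import *
st=dict(position=np.array([476.1,8.0,369.5]));st["ee_rot"]=arm.read_state()["ee_rot"];im=cv2.imread("pics/w9.png")
n=R.from_euler('z',-1.65,degrees=True).apply([-.1564,0,.9877]);P=np.array([575.4,-26,40.])
c=contour("wrist",im,(12,50,90),(27,255,255),(305,165,350,245));b=cv2.boxPoints(cv2.minAreaRect(c));b=b[np.argsort(b[:,1])];print("wedge px",b.round(0).tolist())
print("thick",onplane("wrist",b[:2],P+30*n,n,st).round(1).tolist(),"thin side",onplane("wrist",b[2:],P+3*n,n,st).round(1).tolist())
p=contour("wrist",im,(3,90,40),(13,255,255),(260,235,420,285));print("pin",cv2.minAreaRect(p),onplane("wrist",[(275,257),(404,261),(287,258),(391,261)],P+24*n,n,st).round(1).tolist())
for a in("top0","t9"):
    t=cv2.imread(f"pics/{a}.png");q=contour("top",t,(3,100,20),(14,255,255),(322,170,385,200));print(a,cv2.boundingRect(q),cv2.minAreaRect(q))
    l=contour("top",t,(15,120,80),(35,255,255),(315,190,348,225));print("lid",cv2.boundingRect(l))
E
```

```text
wedge px [[312.0, 171.0], [345.0, 171.0], [345.0, 242.0], [312.0, 242.0]]
thick [[523.1, -50.3, 62.2], [524.1, -7.6, 62.2]] thin side [[634.9, -13.5, 52.4], [635.0, -61.6, 52.6]]
pin ((338.6357727050781, 259.1493225097656), (141.22093200683594, 32.962650299072266), 2.726310968399048) [[646.7, -113.3, 76.0], [651.4, 70.4, 75.9], [648.0, -95.5, 76.1], [651.4, 52.2, 76.0]]
top0 (322, 180, 63, 12) ((353.0, 185.5), (11.0, 62.0), 90.0)
lid (325, 209, 21, 11)
t9 (322, 180, 63, 12) ((353.0, 185.5), (11.0, 62.0), 90.0)
lid (325, 209, 21, 11)
```

```bash
python3 - <<'E'
from h import *
print(to([500,150,480]),to([800,290,480]),to([960,350,480]))
E
```

```text
[-128.6  127.8   48.2] [-83.3 288.4 334.1] [-56.9 359.6 487.2]
```

Request:
{"op": "drive_tool", "data": {"motion": [[-26,26,10,0],[-26,26,10,0],[-26,26,10,0],[-26,26,10,0],[-25,24,8,0],[5,20,36,0],[5,20,36,0],[5,20,36,0],[5,20,36,0],[5,20,36,0]], "grip": 85}}

```text
clock: 23.07
position: [688.6, 238.0, 479.2]
ee_rot: [-0.031, 0.622, -0.072, 0.779]
contact_force: [0.2, 1.1, 1.7]
gripper_width: 85.0
```

Request:
{"op": "drive_tool", "data": {"motion": [[5,20,36,0],[5,20,36,0],[5,20,36,0],[-10,14,38,0],[-10,14,38,0],[-10,14,38,0],[-10,14,38,0],[-10,14,38,0],[-10,14,38,0],[-10,14,38,0]]}}

```text
clock: 23.9
position: [845.8, 298.7, 470.3]
ee_rot: [-0.023, 0.556, -0.051, 0.829]
contact_force: [-0.0, -0.6, 0.0]
gripper_width: 85.1
```

```bash
python3 s.py
```

```text
[845.8 298.7 470.3] [[0.377, 0.059, 0.924], [-0.111, 0.994, -0.018], [-0.92, -0.096, 0.381]] lean 22.3 [ 0.622  0.895  1.404  0.325 -1.81  -2.113] [-0.  -0.6  0. ] 23.9
```

Request:
{"op": "drive_tool", "data": {"motion": [[-12,20,34,0],[-12,20,34,0],[-12,20,34,0],[-12,20,34,0],[-12,20,34,0],[-12,20,34,0],[-12,20,34,0],[-12,20,34,0]]}}

```text
clock: 24.57
position: [866.1, 370.1, 513.2]
ee_rot: [-0.009, 0.471, -0.021, 0.882]
contact_force: [1.0, -1.3, 0.3]
gripper_width: 85.0
```

```bash
python3 s.py; python3 - <<'E'
from h import *
print(to([480,30,470]),to([560,30,140]))
E
```

```text
[866.1 370.1 513.2] [[0.555, 0.028, 0.831], [-0.046, 0.999, -0.003], [-0.83, -0.036, 0.556]] lean 33.8 [ 0.697  0.891  1.407  0.403 -1.636 -2.165] [ 1.  -1.3  0.3] 24.5667
[-162.9 -349.2 -343.8] [ 155.6 -334.9 -460.8]
```

Request:
{"op": "drive_tool", "data": {"motion": [[-12.5,-27,-26.5,0],[-12.5,-27,-26.5,0],[-12.5,-27,-26.5,0],[-12.5,-27,-26.5,0],[-12.5,-27,-26.5,0],[-12.5,-27,-26.5,0],[-12.5,-27,-26.5,0],[-12.5,-27,-26.5,0],[-12.5,-27,-26.5,0],[-12.5,-27,-26.5,0]]}}

```text
clock: 25.4
position: [620.7, 151.0, 494.5]
ee_rot: [-0.01, 0.47, -0.023, 0.882]
contact_force: [-0.5, 0.6, 1.6]
gripper_width: 85.1
```

Request:
{"op": "drive_tool", "data": {"motion": [[-12.5,-27,-26.5,0],[-12.5,-27,-26.5,0],[-12.5,-26,-26.5,0],[0,0,0,0]]}}

```text
clock: 25.73
position: [528.3, 70.5, 486.4]
ee_rot: [-0.008, 0.469, -0.023, 0.883]
contact_force: [-0.0, 0.5, 0.2]
gripper_width: 85.1
```

```bash
python3 s.py; python3 - <<'E'
from h import *
print(to([530,27,200]),to([600,26,74]))
E
```

```text
[528.3  70.5 486.4] [[0.559, 0.033, 0.828], [-0.049, 0.999, -0.007], [-0.827, -0.037, 0.56]] lean 34.1 [ 0.653 -0.171 -0.255  0.448 -1.068 -2.381] [-0.   0.5  0.2] 25.7333
[ 240.1  -32.8 -158.8] [ 383.5  -26.9 -171.4]
```

Request:
{"op": "drive_tool", "data": {"motion": [[30,-4,-20,0],[30,-4,-20,0],[30,-4,-20,0],[30,-4,-20,0],[30,-4,-20,0],[30,-4,-20,0],[30,-4,-20,0],[30,-4,-20,0]]}}

```text
clock: 26.4
position: [535.4, 31.1, 221.2]
ee_rot: [-0.013, 0.468, -0.027, 0.883]
contact_force: [1.1, -0.7, 1.4]
gripper_width: 84.8
```

```bash
python3 s.py; python3 - <<'E'
from h import *
print(to([530,27,200]),to([600,26,74]))
E
```

```text
[535.4  31.1 221.2] [[0.561, 0.035, 0.827], [-0.06, 0.998, -0.002], [-0.826, -0.048, 0.562]] lean 34.2 [ 0.334 -0.04  -0.938  1.121 -0.27  -2.963] [ 1.1 -0.7  1.4] 26.4
[ 14.8  -3.3 -16.4] [158.1   4.2 -29.3]
```

Request:
{"op": "drive_tool", "data": {"motion": [[25,1,-5,0],[25,1,-5,0],[25,1,-5,0]]}}

```text
clock: 26.65
position: [567.3, 22.9, 186.1]
ee_rot: [-0.014, 0.483, -0.026, 0.875]
contact_force: [-0.1, 0.2, 0.6]
gripper_width: 85.2
```

```bash
python3 s.py; python3 - <<'E'
from h import *
print(to([600,26,74]))
E
```

```text
[567.3  22.9 186.1] [[0.532, 0.033, 0.846], [-0.06, 0.998, -0.001], [-0.845, -0.05, 0.533]] lean 32.2 [ 0.186  0.066 -0.928  1.369 -0.161 -3.097] [-0.1  0.2  0.6] 26.65
[111.9   9.8 -32. ]
```

Request:
{"op": "drive_tool", "data": {"motion": [[20,2,-6,0],[20,2,-6,0],[0,0,0,0]]}}

```text
clock: 26.9
position: [580.6, 29.0, 166.4]
ee_rot: [-0.015, 0.497, -0.026, 0.867]
contact_force: [-0.9, 0.8, 0.1]
gripper_width: 85.0
```

```bash
python3 s.py; python3 - <<'E'
from h import *
print(to([600,26,74]))
E
```

```text
[580.6  29.  166.4] [[0.504, 0.03, 0.863], [-0.06, 0.998, 0.0], [-0.861, -0.051, 0.505]] lean 30.3 [ 0.193  0.122 -0.904  1.36  -0.16  -3.097] [-0.9  0.8  0.1] 26.9
[ 89.5   2.4 -30. ]
```

Lean is being given up because joints 5 and 6 sit at their limits. The jar is round, so I can spin the tool back 14° to free joint 6 and keep the lean.

Request:
{"op": "drive_tool", "data": {"motion": [[0,0,0,-7],[0,0,0,-7],[15,0,-5,0],[15,0,-5,0],[0,0,0,0]]}}

```text
clock: 27.32
position: [587.2, 28.2, 150.5]
ee_rot: [-0.121, 0.507, 0.03, 0.853]
contact_force: [-0.1, -0.1, 0.3]
gripper_width: 85.2
```

```bash
python3 s.py; python3 - <<'E'
from h import *
print(to([597,26,66]))
E
```

```text
[587.2  28.2 150.5] [[0.484, -0.175, 0.858], [-0.071, 0.969, 0.237], [-0.872, -0.176, 0.456]] lean 29.0 [ 0.181  0.159 -0.895  1.394 -0.16  -2.883] [-0.1 -0.1  0.3] 27.3167
[ 78.6  11.  -30.7]
```

Request:
{"op": "drive_tool", "data": {"motion": [[20,3,-8,0],[20,3,-8,0],[0,0,0,0]]}}

```text
clock: 27.57
position: [592.7, 33.2, 125.1]
ee_rot: [-0.125, 0.521, 0.024, 0.844]
contact_force: [1.2, -0.6, -0.5]
gripper_width: 85.0
```

```bash
python3 s.py; python3 - <<'E'
from h import *
print(to([597,26,66]))
E
```

```text
[592.7  33.2 125.1] [[0.456, -0.171, 0.873], [-0.089, 0.968, 0.236], [-0.885, -0.186, 0.426]] lean 27.3 [ 0.156  0.212 -0.892  1.517 -0.16  -2.988] [ 1.2 -0.6 -0.5] 27.5667
[ 55.    3.3 -23.1]
```

Request:
{"op": "drive_tool", "data": {"motion": [[0,-9,0,-5],[12,0,-6,0],[12,0,-6,0],[0,0,0,0]]}}

```text
clock: 27.9
position: [596.3, 22.1, 114.2]
ee_rot: [-0.164, 0.527, 0.042, 0.833]
contact_force: [-0.4, 0.5, -0.1]
gripper_width: 84.9
```

```bash
python3 s.py; python3 - <<'E'
from h import *
print(to([597,23,66]))
E
```

```text
[596.3  22.1 114.2] [[0.441, -0.243, 0.864], [-0.102, 0.943, 0.317], [-0.892, -0.228, 0.391]] lean 26.3 [ 0.133  0.235 -0.886  1.533 -0.16  -2.9  ] [-0.4  0.5 -0.1] 27.9
[ 43.2  11.7 -17.9]
```

```bash
python3 - <<'E'
from h import *
im=arm.get_image("wrist")[:,:,::-1];cv2.imwrite("pics/w10.png",im)
hs=cv2.cvtColor(im,cv2.COLOR_BGR2HSV)
y=cv2.inRange(hs,(15,110,50),(35,255,255));g=cv2.inRange(hs,(45,80,20),(95,255,255));d=cv2.inRange(hs,(0,0,0),(180,255,45));w=cv2.inRange(hs,(12,40,90),(35,180,255))
for r in range(200,440,10): print(r,''.join('Y' if y[r,c] else 'g' if g[r,c] else '#' if d[r,c] else 'w' if w[r,c] else '.' for c in range(140,520,5)))
E
```

```text
200 .................wwwwwwwwwwwwww...ggggggggggggggggg.........................
210 .................wwwwwwwwwwwww...ggggggggggggggggggg........................
220 w...www.YY.......wwwwwwwwwwww...gggggggggggggggggggg........................
230 wwwwwwwwwwww.....wwwwwwwwwwww..ggggggggggggggggggggg........................
240 wwwwwwwwwwwwwwwwww..YYwwwwww..gggYYYYYYYYYY.gggggggg........................
250 wwwwwwwwwwwwwwwwwwwwY.w...Yw.gYYYYYYYYYYYYYYYYYggggg........................
260 .wwwwwwwwwwwwwwwwwwwwwwwww.Y.YYYYYYYYYYYYYYYYYYYYggg........................
270 ..wwwwwwwwwwwwwwwwwwwwwwwwwYYYYYYYYYYYYYYYYYYYYYYYgg........................
280 ..w.wwwwwwwwwwwwwwwwwwwwwwYYYYYYYYYYYYYYYYYYYYYYYYYg........................
290 ......w.....wwwwwwwwwwwwwwYYYYYYYYYYYYYYYYYYYYYYYYY...................#.....
300 ...........w.w.YYwwwwwwwwwYYYYYYYYYYYYYYYYYYYYYYYYYw.................##...w.
310 ..............#...w.Y.wwwwwYYYYYYYYYYYYYYYYYYYYYYYY.......##.........#####..
320 Y.......##..####...........wYYYYYYYYYYYYYYYYYYYYYYYw......###...#....###..#.
330 YYYY...#...#####.............wYYYYYYYYYYYYYYYYYYYYw.......####...##...##.#..
340 YYYYY#g...######.................wYYYYYYYYYYYYYwwww......######....#.###....
350 Y...##...#######..........................................#######...#####...
360 #######..######...........................................######..#g######..
370 ##############.......www.................................###################
380 ##############........wwwYwww............................###################
390 ..###########...........ww.wwwww.ww......................#.#################
400 ...########g###......ww.....wwwwwwwwwwwww................###################
410 ....############....w.ww.##.##..wwww.wwww....##..........#######g#####.#####
420 ....##############..w.############################......g###################
430 ....#################################################################.###..#
```

```bash
python3 s.py; python3 - <<'E'
from h import *
n=R.from_euler('z',-1.65,degrees=True).apply([-.1564,0,.9877]);P=np.array([575.4,-26,40.])
im=cv2.imread("pics/w9.png");st=dict(position=np.array([476.1,8.0,369.5]),ee_rot=[-0.029, 0.615, -0.07, 0.785])
l=contour("wrist",im,(15,110,60),(35,255,255),(340,200,410,275));e=cv2.fitEllipse(l);print("w9 lid",e,onplane("wrist",e[0],P+84*n,n,st))
im=cv2.imread("pics/w10.png")
l=contour("wrist",im,(18,110,60),(35,255,255),(262,235,396,348));e=cv2.fitEllipse(cv2.convexHull(l));print("w10 lid",e,onplane("wrist",e[0],P+84*n,n))
s=arm.read_state()
G=R.from_quat(s["ee_rot"]).as_matrix();p=onplane("wrist",e[0],P+84*n,n)[0];print("tool frame",(p-s["position"])@G)
h=cv2.convexHull(l)[:,0];q=onplane("wrist",h,P+84*n,n);print("diam",np.ptp((q-p)@np.array([0,1,0])))
E
```

```text
[596.3  22.  114.7] [[0.441, -0.243, 0.864], [-0.102, 0.943, 0.317], [-0.892, -0.228, 0.391]] lean 26.3 [ 0.133  0.235 -0.886  1.532 -0.161 -2.899] [-0.5 -0.6 -0.3] 27.95
w9 lid ((371.2491760253906, 235.93698120117188), (47.61146926879883, 48.66313934326172), 168.0225067138672) [[586.89173887  26.92533344 126.62473338]]
w10 lid ((332.55810546875, 291.39581298828125), (110.71005249023438, 128.08912658691406), 104.40843200683594) [[581.06933227  25.95341947 125.7075825 ]]
tool frame [-16.93046136   4.88368302  -7.62740953]
diam 56.79958329432477
```

Request:
{"op": "drive_tool", "data": {"motion": [[11,2.5,-3.5,0],[11,2.5,-3.5,0],[0,0,0,0]]}}

```text
clock: 28.2
position: [600.0, 26.2, 99.0]
ee_rot: [-0.166, 0.533, 0.038, 0.829]
contact_force: [0.4, -0.9, 0.2]
gripper_width: 85.0
```

```bash
python3 s.py; python3 - <<'E'
from h import *
print(to([601,22,67]))
E
```

```text
[600.   26.2  99. ] [[0.429, -0.241, 0.871], [-0.114, 0.942, 0.316], [-0.896, -0.235, 0.377]] lean 25.6 [ 0.108  0.267 -0.883  1.648 -0.16  -2.994] [ 0.4 -0.9  0.2] 28.2
[ 29.6   3.3 -12.5]
```

Request:
{"op": "drive_tool", "data": {"motion": [[10,-1.5,-4,3],[10,-1.5,-4,0],[0,0,0,0]]}}

```text
clock: 28.45
position: [603.9, 21.3, 86.8]
ee_rot: [-0.147, 0.539, 0.02, 0.829]
contact_force: [0.2, -1.3, 1.0]
gripper_width: 85.3
```

```bash
python3 s.py; python3 - <<'E'
from h import *
print(to([601,22,67]))
E
```

```text
[603.9  21.3  86.8] [[0.418, -0.191, 0.888], [-0.125, 0.956, 0.265], [-0.9, -0.222, 0.376]] lean 24.9 [ 0.08   0.294 -0.876  1.718 -0.161 -3.095] [ 0.2 -1.3  1. ] 28.45
[16.6  5.6 -9.8]
```

Request:
{"op": "drive_tool", "data": {"motion": [[10,1,-5,0],[10,1,-5,0],[0,0,0,0]]}}

```text
clock: 28.7
position: [605.5, 19.5, 74.5]
ee_rot: [-0.147, 0.547, 0.02, 0.824]
contact_force: [-0.2, -0.3, 0.1]
gripper_width: 84.9
```

```bash
python3 s.py; python3 - <<'E'
from h import *
print(to([601,22,67]))
im=arm.get_image("wrist")[:,:,::-1];cv2.imwrite("pics/w11.png",im)
hs=cv2.cvtColor(im,cv2.COLOR_BGR2HSV)
y=cv2.inRange(hs,(15,110,50),(35,255,255));g=cv2.inRange(hs,(45,80,20),(95,255,255));d=cv2.inRange(hs,(0,0,0),(180,255,45))
for r in range(200,440,12): print(r,''.join('Y' if y[r,c] else 'g' if g[r,c] else '#' if d[r,c] else '.' for c in range(140,520,5)))
E
```

```text
[605.5  19.5  74.5] [[0.401, -0.194, 0.895], [-0.128, 0.956, 0.265], [-0.907, -0.221, 0.358]] lean 23.8 [ 0.075  0.319 -0.871  1.723 -0.16  -3.096] [-0.2 -0.3  0.1] 28.7
[ 4.7  5.  -6.1]
200 ............................................................................
212 ...................................ggggggggggggg............................
224 ...........................Y....ggggggggggggggggggg.........................
236 ...............................ggggggggggggggggggggg........................
248 ..............................ggggggggggggggggggggggg.......................
260 ............................ggggggggggggggggggggggggg.......................
272 ...........................gggggggggggggggggggggggggg.......................
284 ..................YY......gggggg.YYYY..gggggggggggggg.......................
296 ........................YggYYYYYYYYYYYYYYYYYY.ggggggg...................#...
308 ..............#...Y......YYYYYYYYYYYYYYYYYYYYYYYYgggg.....##................
320 .........#..####.......YYYYYYYYYYYYYYYYYYYYYYYYYYYYgg.....###...#....#.....#
332 .......#...#####......YYYYYYYYYYYYYYYYYYYYYYYYYYYYYYg....######...##.....###
344 .....#....######.....YYYYYYYYYYYYYYYYYYYYYYYYYYYYYYY.....#g#####...##....###
356 .######..#######.....YYYYYYYYYYYYYYYYYYYYYYYYYYYYYYY......######...#####..##
368 ###############......YYYYYYYYYYYYYYYYYYYYYYYYYYYYYYYY......#################
380 ##############...........YYYYYYYYYYYYYYYYYYYYYYYYYYY........################
392 ##############.............YYYYYYYYYYYYYYYYYYYYYYY..........################
404 ...#############................YYYYYYYYYYYYYYY...........##################
416 ....##############......######g####....##########.......##############.#####
428 ....#################g################################################.....#
```

Lid is centred between the fingers (columns 245–400, fingers about 220/430) and the tips are about 17 mm below its top. A few millimetres more, then close on the lid.

Request:
{"op": "drive_tool", "data": {"motion": [[4,0,2,0],[0,0,0,0]]}}

```text
clock: 28.92
position: [609.7, 19.7, 73.1]
ee_rot: [-0.147, 0.547, 0.02, 0.824]
contact_force: [-0.2, -0.1, 0.2]
gripper_width: 85.1
```

Request:
{"op": "drive_tool", "data": {"motion": [[0,0,0,0],[0,0,0,0],[0,0,0,0],[0,0,0,0],[0,0,0,0],[0,0,0,0]], "grip": 45}}

```text
clock: 29.42
position: [609.1, 20.7, 74.3]
ee_rot: [-0.148, 0.546, 0.021, 0.824]
contact_force: [-5.1, 2.3, 7.9]
gripper_width: 61.6
```

```bash
python3 s.py; python3 - <<'E'
from h import *
for a in("top0",None):
    t=cv2.imread(f"pics/{a}.png") if a else arm.get_image("top")[:,:,::-1]
    q=contour("top",t,(3,100,20),(14,255,255),(322,170,385,200));print(a,cv2.boundingRect(q))
    w=contour("top",t,(12,60,80),(32,255,255),(345,195,375,240)) if not a else None
    if w is not None: print(cv2.boundingRect(w))
E
```

```text
[609.1  20.7  74.3] [[0.403, -0.196, 0.894], [-0.127, 0.955, 0.267], [-0.907, -0.221, 0.36]] lean 23.9 [ 0.076  0.323 -0.864  1.726 -0.159 -3.096] [-5.1  2.3  7.9] 29.4167
top0 (322, 180, 63, 12)
None (322, 180, 63, 12)
(349, 196, 15, 7)
```

Request:
{"op": "drive_tool", "data": {"motion": [[-3,0,-1,0],[-5,0,-1,0],[-6,0,-2,0],[-8,0,-3,0],[-8,0,-3,0],[-8,0,-5,0],[0,0,0,0]]}}

```text
clock: 30.05
position: [578.7, 20.7, 101.9]
ee_rot: [-0.147, 0.548, 0.02, 0.823]
contact_force: [0.6, 0.1, -3.9]
gripper_width: 61.6
```

```bash
python3 s.py; python3 - <<'E'
from h import *
t=arm.get_image("top")[:,:,::-1]
q=contour("top",t,(3,100,20),(14,255,255),(322,170,385,200));print(cv2.boundingRect(q))
p=arm.read_state()["position"];print(to(p+[-110,0,70]))
E
```

```text
[578.7  20.7 101.9] [[0.399, -0.195, 0.896], [-0.128, 0.956, 0.265], [-0.908, -0.221, 0.357]] lean 23.8 [ 0.225  0.242 -0.893  1.313 -0.223 -2.819] [ 0.6  0.1 -3.9] 30.05
(322, 180, 63, 12)
[-107.5    6.   -73.5]
```

Jar is free, pin unmoved (same bounding box). Backing out low so the joint limits take some of the lean off, which also brings the jar nearer upright.

Request:
{"op": "drive_tool", "data": {"motion": [[-7,6,-26,0],[-7,6,-26,0],[-7,6,-26,0],[-7,6,-26,0],[0,0,0,0]]}}

```text
clock: 30.52
position: [495.8, 17.8, 93.5]
ee_rot: [-0.145, 0.551, 0.023, 0.821]
contact_force: [0.0, -0.5, -2.8]
gripper_width: 61.4
```

```bash
python3 s.py
```

```text
[495.8  17.8  93.5] [[0.391, -0.198, 0.899], [-0.121, 0.957, 0.264], [-0.912, -0.213, 0.35]] lean 23.2 [ 0.094  0.131 -1.068  1.707 -0.16  -3.097] [ 0.  -0.5 -2.8] 30.5167
```

Request:
{"op": "drive_tool", "data": {"motion": [[0,5,-16,0],[2,5,-16,0],[6,5,-16,0],[10,2,-5,0],[0,0,0,0]]}}

```text
clock: 30.93
position: [492.4, 21.7, 74.5]
ee_rot: [-0.145, 0.567, 0.027, 0.811]
contact_force: [0.5, 0.1, -3.4]
gripper_width: 61.5
```

```bash
python3 s.py
```

```text
[492.4  21.7  74.5] [[0.356, -0.207, 0.911], [-0.121, 0.957, 0.265], [-0.927, -0.204, 0.316]] lean 21.0 [ 0.107  0.169 -1.069  1.692 -0.16  -3.096] [ 0.5  0.1 -3.4] 30.9333
```

Request:
{"op": "drive_tool", "data": {"motion": [[0,5,-35,0],[0,5,-35,0],[0,5,-35,0],[0,5,-35,0],[0,0,0,0]]}}

```text
clock: 31.35
position: [488.5, 19.0, 54.7]
ee_rot: [-0.144, 0.583, 0.027, 0.799]
contact_force: [-25.3, 7.8, 37.2]
gripper_width: 61.3
```

```bash
python3 s.py
```

```text
[488.5  19.   54.7] [[0.318, -0.211, 0.924], [-0.126, 0.957, 0.262], [-0.94, -0.199, 0.278]] lean 18.7 [ 0.102  0.209 -1.069  1.693 -0.159 -3.096] [-25.3   7.8  37.2] 31.35
```

Request:
{"op": "drive_tool", "data": {"motion": [[-25,-5,5,0],[-30,-6,9,0],[-20,-5,9,0],[0,0,0,0]]}}

```text
clock: 31.68
position: [508.0, 10.7, 91.7]
ee_rot: [-0.149, 0.574, 0.014, 0.805]
contact_force: [-0.6, 2.4, -2.9]
gripper_width: 60.6
```

```bash
python3 s.py; python3 - <<'E'
from h import *
print(to([563,200,150]),to([563,342,130]))
im=arm.get_image("wrist")[:,:,::-1];cv2.imwrite("pics/w12.png",im)
t=arm.get_image("top")[:,:,::-1];cv2.imwrite("pics/t12.png",t)
q=contour("top",t,(3,100,20),(14,255,255),(322,170,385,200));print(cv2.boundingRect(q))
hs=cv2.cvtColor(im,cv2.COLOR_BGR2HSV)
y=cv2.inRange(hs,(15,110,50),(35,255,255));g=cv2.inRange(hs,(45,80,20),(95,255,255));d=cv2.inRange(hs,(0,0,0),(180,255,45))
for r in range(200,440,12): print(r,''.join('Y' if y[r,c] else 'g' if g[r,c] else '#' if d[r,c] else '.' for c in range(140,520,5)))
E
```

```text
[508.   10.7  91.7] [[0.341, -0.193, 0.92], [-0.148, 0.955, 0.256], [-0.928, -0.223, 0.297]] lean 20.2 [ 0.314  0.171 -0.988  1.131 -0.275 -2.729] [-0.6  2.4 -2.9] 31.6833
[-63.3 157.2 116.3] [-65.8 297.3 146.7]
(322, 180, 63, 12)
200 ....................................gggggg..................................
212 ................................ggggggggggggggg.............................
224 ..............................ggggggggggggggggggg...........................
236 .............................gggggggggggggggggggggg.........................
248 ...........................gggggggggggggggggggggggg.........................
260 ..........................ggggggggggggggggggggggggg.........................
272 .........................ggggggggggggggggggggggggggg........................
284 ........................ggg.YYYYYYYYYYYYYY.ggggggggg........................
296 .......................gYYYYYYYYYYYYYYYYYYYYYY.ggggg........................
308 ....................##YYYYYYYYYYYYYYYYYYYYYYYYYYYggg##......................
320 ..............##...##YYYYYYYYYYYYYYYYYYYYYYYYYYYYY.gg##..##.................
332 .............##...##YYYYYYYYYYYYYYYYYYYYYYYYYYYYYYYg####...##...............
344 ..........#####..###YYYYYYYYYYYYYYYYYYYYYYYYYYYYYYY#####...####.............
356 ####....##g#########YYYYYYYYYYYYYYYYYYYYYYYYYYYYYYY.##############....######
368 #####################YYYYYYYYYYYYYYYYYYYYYYYYYYYYYY..#g#####################
380 ####################...YYYYYYYYYYYYYYYYYYYYYYYYYYY....##################g###
392 #####g##############.....YYYYYYYYYYYYYYYYYYYYYYYY.....######################
404 #....################.........YYYYYYYYYYYYYY........###########.##########.#
416 ######......##########..############Y############..###########..#.##########
428 #####.......########################g######################g#...#...########
```

Request:
{"op": "drive_tool", "data": {"motion": [[-10.5,26,19.5,0],[-10.5,26,19.5,0],[-10.5,26,19.5,0],[-10.5,26,19.5,0],[-10.5,26,19.5,0],[-10.5,26,19.5,0],[0,0,0,0]]}}

```text
clock: 32.37
position: [567.1, 204.4, 149.8]
ee_rot: [-0.151, 0.572, 0.017, 0.806]
contact_force: [1.4, 0.9, -1.9]
gripper_width: 60.7
```

```bash
python3 s.py; python3 - <<'E'
from h import *
print(to([558,340,120]))
E
```

```text
[567.1 204.4 149.8] [[0.346, -0.201, 0.916], [-0.145, 0.954, 0.264], [-0.927, -0.224, 0.301]] lean 20.5 [ 0.758  0.282 -0.568  0.604 -0.649 -2.559] [ 1.4  0.9 -1.9] 32.3667
[  4.8 137.8  18.4]
```

```bash
python3 - <<'E'
from h import *
G=R.from_quat(arm.read_state()["ee_rot"])
d=np.array([.985,.12,-.13]);d/=np.linalg.norm(d);b=np.array([33.7,7.7,-10])
for s in(-10,0,7,14,20,28):
    H=G*R.from_euler('x',s,degrees=True);v=H.apply(d);print(s,v.round(3),np.degrees(np.arccos(-v[2])).round(1),"base",H.apply(b).round(1),"jaw z",H.apply([0,1,0])[2].round(3))
E
```

```text
-10 [ 0.185 -0.09  -0.979] 11.9 base [  0.2  -2.2 -35.9] jaw z -0.273
0 [ 0.198 -0.062 -0.978] 12.0 base [  1.   -0.2 -36. ] jaw z -0.224
7 [ 0.209 -0.044 -0.977] 12.3 base [  1.6   1.2 -35.9] jaw z -0.185
14 [ 0.222 -0.027 -0.975] 12.9 base [  2.5   2.5 -35.8] jaw z -0.144
20 [ 0.235 -0.014 -0.972] 13.6 base [  3.3   3.5 -35.7] jaw z -0.107
28 [ 0.254  0.001 -0.967] 14.7 base [  4.6   4.7 -35.4] jaw z -0.056
```

Request:
{"op": "drive_tool", "data": {"motion": [[1,34,5,0],[1,34,5,0],[1,34,4,0],[1,34,4,0],[0,0,0,0]]}}

```text
clock: 32.78
position: [554.9, 336.3, 116.0]
ee_rot: [-0.153, 0.574, 0.016, 0.804]
contact_force: [0.4, 0.5, -3.0]
gripper_width: 61.1
```

```bash
python3 s.py; python3 - <<'E'
from h import *
print(to([558,340,75]))
im=arm.get_image("wrist")[:,:,::-1];t=arm.get_image("top")[:,:,::-1];s=arm.get_image("scene")[:,:,::-1]
cv2.imwrite("pics/t13.png",t)
a=cv2.convertScaleAbs(cv2.resize(t[170:300,140:290],None,fx=2.4,fy=2.4),alpha=1.7)
b=cv2.resize(s[190:340,350:510],None,fx=2.08,fy=2.08)
c=cv2.resize(im,(416,312))
H=312;cv2.imwrite("pics/c13.png",np.hstack([a[:H],b[:H],])) ;print(a.shape,b.shape)
cv2.imwrite("pics/c13.png",np.vstack([np.hstack([a[:H],b[:H]]),]))
E
```

```text
[554.9 336.3 116. ] [[0.341, -0.201, 0.918], [-0.149, 0.953, 0.264], [-0.928, -0.227, 0.294]] lean 20.1 [ 0.938  0.423 -0.441  0.591 -0.709 -2.72 ] [ 0.4  0.5 -3. ] 32.7833
[38.6 12.3 -8.2]
(312, 360, 3) (312, 333, 3)
```

View pics/c13.png

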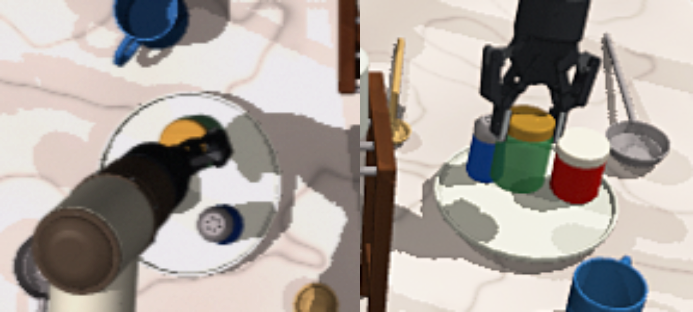

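Jar hangs above the empty third (lid at top crop (183,132), tray centre (190,183)); shaker and tub are standing clear of the fingers. Lowering.

Request:
{"op": "drive_tool", "data": {"motion": [[13,4,-2.5,0],[13,4,-2.5,0],[8,3,-2,0],[4,1,-1,0],[0,0,0,0]]}}

```text
clock: 33.35
position: [556.5, 333.4, 76.9]
ee_rot: [-0.151, 0.576, 0.013, 0.803]
contact_force: [-0.0, -0.3, -4.4]
gripper_width: 60.9
```

Request:
{"op": "drive_tool", "data": {"motion": [[2.8,0.7,-0.9,0],[2.8,0.7,-0.9,0],[0,0,0,0]]}}

```text
clock: 33.6
position: [556.5, 335.3, 72.1]
ee_rot: [-0.15, 0.575, 0.014, 0.804]
contact_force: [-0.2, -0.8, -3.3]
gripper_width: 60.6
```

Request:
{"op": "drive_tool", "data": {"motion": [[1.9,0.5,-0.6,0],[1.9,0.5,-0.6,0],[0,0,0,0]]}}

```text
clock: 33.85
position: [556.4, 335.5, 67.7]
ee_rot: [-0.15, 0.575, 0.014, 0.804]
contact_force: [0.5, -0.5, -2.5]
gripper_width: 60.7
```

Continuing in 2 mm steps.

Request:
{"op": "drive_tool", "data": {"motion": [[1.9,0.5,-0.6,0],[1.9,0.5,-0.6,0],[0,0,0,0]]}}

```text
clock: 34.1
position: [556.3, 335.4, 63.4]
ee_rot: [-0.151, 0.575, 0.014, 0.804]
contact_force: [-0.3, 0.3, -2.7]
gripper_width: 60.8
```

Request:
{"op": "drive_tool", "data": {"motion": [[1.9,0.5,-0.6,0],[0,0,0,0]]}}

```text
clock: 34.27
position: [556.4, 335.5, 61.4]
ee_rot: [-0.15, 0.575, 0.014, 0.804]
contact_force: [-0.6, -0.0, -3.0]
gripper_width: 60.7
```

Request:
{"op": "drive_tool", "data": {"motion": [[1.9,0.5,-0.6,0],[0,0,0,0]]}}

```text
clock: 34.43
position: [556.3, 335.5, 59.4]
ee_rot: [-0.15, 0.575, 0.014, 0.804]
contact_force: [0.2, 0.0, -3.2]
gripper_width: 60.6
```

Request:
{"op": "drive_tool", "data": {"motion": [[1.9,0.5,-0.6,0],[0,0,0,0]]}}

```text
clock: 34.6
position: [556.3, 335.6, 57.3]
ee_rot: [-0.15, 0.575, 0.014, 0.804]
contact_force: [-0.7, 0.5, -4.2]
gripper_width: 60.9
```

Request:
{"op": "drive_tool", "data": {"motion": [[1.9,0.5,-0.6,0],[0,0,0,0]]}}

```text
clock: 34.77
position: [556.3, 335.6, 55.3]
ee_rot: [-0.15, 0.575, 0.014, 0.804]
contact_force: [-0.1, 0.2, -2.6]
gripper_width: 60.7
```

Request:
{"op": "drive_tool", "data": {"motion": [[1.9,0.5,-0.6,0],[0,0,0,0]]}}

```text
clock: 34.93
position: [556.3, 335.6, 53.2]
ee_rot: [-0.15, 0.575, 0.014, 0.804]
contact_force: [-0.6, -0.1, -3.1]
gripper_width: 60.7
```

Request:
{"op": "drive_tool", "data": {"motion": [[1.9,0.5,-0.6,0],[0,0,0,0]]}}

```text
clock: 35.1
position: [556.7, 336.0, 51.7]
ee_rot: [-0.15, 0.575, 0.014, 0.804]
contact_force: [-0.4, 0.3, -2.0]
gripper_width: 60.9
```

Request:
{"op": "drive_tool", "data": {"motion": [[1.4,0.3,-0.4,0],[0,0,0,0]]}}

```text
clock: 35.27
position: [557.3, 336.2, 51.4]
ee_rot: [-0.15, 0.574, 0.014, 0.805]
contact_force: [1.2, -0.4, 2.8]
gripper_width: 60.8
```

Request:
{"op": "drive_tool", "data": {"motion": [[1.4,0.3,-0.4,0],[0,0,0,0]]}}

```text
clock: 35.43
position: [558.0, 336.3, 51.1]
ee_rot: [-0.15, 0.574, 0.014, 0.805]
contact_force: [0.5, -3.3, 7.5]
gripper_width: 60.6
```

Request:
{"op": "drive_tool", "data": {"motion": [[1.4,0.3,-0.4,0],[0,0,0,0]]}}

```text
clock: 35.6
position: [558.7, 336.5, 50.9]
ee_rot: [-0.15, 0.573, 0.014, 0.806]
contact_force: [0.7, -2.9, 12.1]
gripper_width: 61.2
```

Request:
{"op": "drive_tool", "data": {"motion": [[1.4,0.3,-0.4,0],[0,0,0,0]]}}

```text
clock: 35.77
position: [559.4, 337.0, 50.7]
ee_rot: [-0.149, 0.572, 0.015, 0.806]
contact_force: [-0.8, -3.4, 15.4]
gripper_width: 60.7
```

Request:
{"op": "drive_tool", "data": {"motion": [[1.4,0.3,-0.4,0],[0,0,0,0]]}}

```text
clock: 35.93
position: [560.1, 337.7, 50.5]
ee_rot: [-0.149, 0.572, 0.015, 0.807]
contact_force: [-1.6, -3.4, 20.1]
gripper_width: 60.6
```

```bash
python3 s.py; python3 - <<'E'
from h import *
im=arm.get_image("wrist")[:,:,::-1];s=arm.get_image("scene")[:,:,::-1];cv2.imwrite("pics/s14.png",s);cv2.imwrite("pics/w14.png",im)
hs=cv2.cvtColor(s,cv2.COLOR_BGR2HSV);g=cv2.inRange(hs,(45,80,30),(90,255,255));y=cv2.inRange(hs,(15,110,60),(35,255,255));r=cv2.inRange(hs,(0,150,60),(6,255,255));b=cv2.inRange(hs,(105,120,40),(125,255,255))
for row in range(236,300,3): print(row,''.join('Y' if y[row,c] else 'g' if g[row,c] else 'r' if r[row,c] else 'b' if b[row,c] else '.' for c in range(385,485,1)))
E
```

```text
[560.1 337.7  50.5] [[0.346, -0.195, 0.918], [-0.146, 0.955, 0.258], [-0.927, -0.223, 0.302]] lean 20.5 [ 0.905  0.503 -0.54   0.76  -0.554 -2.898] [-1.6 -3.4 20.1] 35.9333
236 ....................................................................................................
239 ....................................................................................................
242 ....................................................................................................
245 ....................................................................................................
248 ....................................................................................................
251 ....................................................................................................
254 ....................................................................................................
257 ...................bb...............................................................................
260 ..................bbbbbb...........................................................
[... 682 characters left out ...]
g...ggggggg..YYYYYYYYYYYggg...rrrrrrrrrrrrrrrrrrr.....................
284 ..............................gggggggggggggggggggggggggg....rrrrrrrrrrrrrrrrr.......................
287 .............................gggggggggggggggggggggggggg.............rrrr............................
290 ............................gggggggggggggggggggggggggg..............................................
293 ...........................gggggggggggggggggggggggggg...............................................
296 ............................gggggggggggggggggggggggg................................................
299 ..............................ggggggggggggggggggggg.................................................
```

Request:
{"op": "drive_tool", "data": {"motion": [[-2.5,-0.6,0.8,0],[-1,-0.2,0.3,0],[0,0,0,0]]}}

```text
clock: 36.28
position: [558.3, 337.4, 51.0]
ee_rot: [-0.149, 0.573, 0.015, 0.805]
contact_force: [-0.3, -2.0, 8.6]
gripper_width: 60.8
```

Request:
{"op": "drive_tool", "data": {"motion": [[0,0,0,0],[0,0,0,0]], "grip": 61.5}}

```text
clock: 36.45
position: [558.3, 337.4, 50.7]
ee_rot: [-0.149, 0.573, 0.015, 0.805]
contact_force: [0.5, -1.2, 7.4]
gripper_width: 61.5
```

Request:
{"op": "drive_tool", "data": {"motion": [[0,0,0,0],[0,0,0,0]], "grip": 62.5}}

```text
clock: 36.62
position: [558.3, 337.3, 50.4]
ee_rot: [-0.149, 0.574, 0.015, 0.805]
contact_force: [1.6, -1.5, 6.1]
gripper_width: 62.5
```

Request:
{"op": "drive_tool", "data": {"motion": [[0,0,0,0],[0,0,0,0]], "grip": 64}}

```text
clock: 36.78
position: [557.7, 336.3, 49.5]
ee_rot: [-0.15, 0.574, 0.015, 0.805]
contact_force: [2.5, -1.7, 6.3]
gripper_width: 63.9
```

Request:
{"op": "drive_tool", "data": {"motion": [[0,0,0,0],[0,0,0,0]], "grip": 67}}

```text
clock: 36.95
position: [556.2, 334.9, 47.4]
ee_rot: [-0.15, 0.576, 0.014, 0.804]
contact_force: [0.5, -1.5, 0.4]
gripper_width: 67.1
```

Request:
{"op": "drive_tool", "data": {"motion": [[0,0,0,0],[0,0,0,0],[0,0,0,0],[0,0,0,0],[0,0,0,0]], "grip": 85}}

```text
clock: 37.37
position: [556.5, 335.9, 47.6]
ee_rot: [-0.15, 0.575, 0.015, 0.804]
contact_force: [-0.6, -0.4, -0.3]
gripper_width: 85.3
```

```bash
python3 s.py; python3 - <<'E'
from h import *
im=arm.get_image("wrist")[:,:,::-1];cv2.imwrite("pics/w15.png",im)
hs=cv2.cvtColor(im,cv2.COLOR_BGR2HSV)
y=cv2.inRange(hs,(15,110,50),(35,255,255));g=cv2.inRange(hs,(45,80,20),(95,255,255));d=cv2.inRange(hs,(0,0,0),(180,255,45))
for r in range(180,440,12): print(r,''.join('Y' if y[r,c] else 'g' if g[r,c] else '#' if d[r,c] else '.' for c in range(140,520,5)))
E
```

```text
[556.5 335.9  47.6] [[0.338, -0.196, 0.921], [-0.15, 0.954, 0.259], [-0.929, -0.225, 0.293]] lean 20.0 [ 0.908  0.505 -0.54   0.744 -0.557 -2.886] [-0.6 -0.4 -0.3] 37.3667
180 ............................................................................
192 ............................................................................
204 ..................................ggggggggggg...............................
216 ...............................gggggggggggggggggg...........................
228 ..............................gggggggggggggggggggg..........................
240 ............................ggggggggggggggggggggggg.........................
252 ...........................ggggggggggggggggggggggggg........................
264 .........................ggggggggggggggggggggggggggg........................
276 ........................ggggggggggggggggggggggggggg.........................
288 .......................gggggggggggggggggggggggggggg.........................
300 .......................YYYYYYYYYYYYYYYY.ggggggggggg.........................
312 .............##......YYYYYYYYYYYY
[... 153 characters left out ...]
YYYYYYYYYYYYYYYYYYYYYYYYgg........#####...##........
348 ....##...#######..YYYYYYYYYYYYYYYYYYYYYYYYYYYYYYY.........######....#.......
360 #######..######....YYYYYYYYYYYYYYYYYYYYYYYYYYYYY..........######..#######...
372 #g############......YYYYYYYYYYYYYYYYYYYYYYYYYYYY...........#################
384 #############.........YYYYYYYYYYYYYYYYYYYYYYYYYY............################
396 ##############............YYYYYYYYYYYYYYYYYYYY.............#################
408 .###############................YYYYYYYYYY................##################
420 ....##############....#############################.....##g###########...###
432 .....################################################################......#
```

Jar was released gradually and forces stayed small. Centre the fingers around the lid (it sits about 5 mm to the −y side), then withdraw along the tool axis.

Request:
{"op": "drive_tool", "data": {"motion": [[0,-3,0,0],[0,-2,0,0],[-8,0,0,0],[-15,0,0,0],[-20,0,0,0],[-25,0,0,0],[-35,0,0,0],[-40,0,0,0],[-40,0,0,0],[-40,0,0,0]]}}

```text
clock: 38.25
position: [481.0, 364.4, 258.5]
ee_rot: [-0.15, 0.576, 0.015, 0.804]
contact_force: [1.0, 1.0, 0.2]
gripper_width: 85.0
```

Request:
{"op": "drive_tool", "data": {"motion": [[-30,-20,-15,0],[-30,-20,-15,0],[-25,-20,-20,0],[-25,-20,-20,0],[0,0,0,0],[0,0,0,0]]}}

```text
clock: 38.75
position: [395.5, 286.1, 358.5]
ee_rot: [-0.148, 0.574, 0.017, 0.805]
contact_force: [-0.5, -0.1, -0.8]
gripper_width: 84.9
```

```bash
python3 s.py; python3 - <<'E'
from h import *
t=arm.get_image("top")[:,:,::-1];s=arm.get_image("scene")[:,:,::-1];im=arm.get_image("wrist")[:,:,::-1]
for n,i in(("t16",t),("s16",s),("w16",im)):cv2.imwrite(f"pics/{n}.png",i)
a=cv2.convertScaleAbs(cv2.resize(t[140:290,150:430],None,fx=1.4,fy=1.4),alpha=1.7)
b=cv2.resize(s[230:350,200:490],(392,162*1))
cv2.imwrite("pics/c16.png",np.hstack([np.vstack([a,np.zeros((50,392,3),np.uint8)]),cv2.resize(s[220:350,220:490],(400,260))]))if 0 else cv2.imwrite("pics/c16.png",np.vstack([a,cv2.resize(s[230:350,200:490],(392,162)),cv2.resize(im,(392,200))]))
q=contour("top",t,(3,100,20),(14,255,255),(322,170,385,200));print("pin",cv2.boundingRect(q))
w=contour("top",t,(12,60,80),(32,255,255),(340,195,375,240));print("wedge",cv2.boundingRect(w))
l=contour("top",t,(15,120,60),(35,255,255),(180,190,270,290));print("lid",cv2.minEnclosingCircle(l),onz("top",cv2.minEnclosingCircle(l)[0],103))
sh=cv2.cvtColor(s,cv2.COLOR_BGR2HSV)
for n,lo,hi in(("jar",(45,80,30),(90,255,255)),("red",(0,150,60),(6,255,255)),("blue",(105,120,40),(125,255,255)),("lid",(15,110,60),(35,255,255))):
    c=contour("s",s,lo,hi,(385,235,485,310));print(n,cv2.minAreaRect(c))
E
```

```text
[395.5 286.1 358.5] [[0.339, -0.197, 0.92], [-0.144, 0.955, 0.258], [-0.93, -0.22, 0.296]] lean 20.1 [ 1.201 -0.013 -0.321  0.393 -1.296 -2.648] [-0.5 -0.1 -0.8] 38.75
pin (322, 180, 63, 12)
wedge (348, 209, 16, 22)
lid ((221.5869598388672, 228.32608032226562), 10.317594528198242) [[549.55155587 334.3601661  103.        ]]
jar ((424.95391845703125, 291.3692321777344), (25.799224853515625, 26.04729461669922), 7.125016689300537)
red ((452.3008728027344, 276.0132751464844), (24.569067001342773, 20.488248825073242), 14.620874404907227)
blue ((408.6432189941406, 266.8791809082031), (15.890073776245117, 21.511560440063477), 12.994616508483887)
lid ((428.0, 273.5), (19.0, 24.0), 90.0)
```

```bash
python3 - <<'E'
from h import *
for n in("top0","t9","t16"):
    t=cv2.imread(f"pics/{n}.png")
    try:w=contour("top",t,(12,60,80),(32,255,255),(340,209,375,240));print(n,"wedge",cv2.minAreaRect(w))
    except Exception as e:print(n,"no wedge")
    p=contour("top",t,(3,100,20),(14,255,255),(300,170,400,200));print(" pin",cv2.boundingRect(p))
    r=contour("top",t,(0,130,40),(8,255,255),(178,225,222,275));b=contour("top",t,(100,100,20),(125,255,255),(215,245,255,285))
    print(" tub side",cv2.boundingRect(r)," shaker",cv2.boundingRect(b))
    g=cv2.cvtColor(t,cv2.COLOR_BGR2GRAY)[200:292,172:265];c=cv2.HoughCircles(cv2.GaussianBlur(g,(3,3),0),cv2.HOUGH_GRADIENT,1,50,param1=80,param2=12,minRadius=34,maxRadius=42);print(" tray",None if c is None else c[0,0]+[172,200,0])
    hs=cv2.cvtColor(t,cv2.COLOR_BGR2HSV)
    for nm,lo,hi in(("spoon",(10,80,60),(28,255,255)),("mug",(100,120,30),(125,255,255))):
        bx=(255,280,290,310) if nm=="spoon" else (180,150,222,200);k=contour("top",t,lo,hi,bx);print(" ",nm,cv2.boundingRect(k))
E
```

```text
top0 wedge ((342.5, 213.0), (8.0, 5.0), 90.0)
 pin (315, 180, 74, 12)Traceback (most recent call last):
  File "<stdin>", line 7, in <module>
  File "h.py", line 23, in contour
    return max(cs,key=cv2.contourArea)
ValueError: max() iterable argument is empty
```

```bash
python3 - <<'E'
from h import *
def bb(t,lo,hi,bx):
    try:return cv2.boundingRect(contour("top",t,lo,hi,bx))
    except ValueError:return None
for n in("top0","t9","t16"):
    t=cv2.imread(f"pics/{n}.png");o={}
    o["wedge"]=bb(t,(12,60,80),(32,255,255),(346,209,375,240));o["pin"]=bb(t,(3,100,20),(14,255,255),(300,170,400,200))
    o["tub"]=bb(t,(0,90,20),(12,255,255),(175,225,225,280)) or bb(t,(170,90,20),(180,255,255),(175,225,225,280))
    o["shaker"]=bb(t,(95,60,15),(130,255,255),(210,240,258,288))
    o["spoon"]=bb(t,(10,80,60),(28,255,255),(255,280,290,310));o["mug"]=bb(t,(95,80,20),(130,255,255),(180,150,222,200))
    g=cv2.cvtColor(t,cv2.COLOR_BGR2GRAY)[200:292,172:265];c=cv2.HoughCircles(g,cv2.HOUGH_GRADIENT,1,50,param1=80,param2=10,minRadius=35,maxRadius=42);o["tray"]=None if c is None else (c[0,0]+[172,200,0]).tolist()
    print(n,o)
E
```

```text
top0 {'wedge': None, 'pin': (315, 180, 74, 12), 'tub': (197, 241, 10, 20), 'shaker': (231, 255, 10, 17), 'spoon': (262, 288, 19, 22), 'mug': (187, 160, 31, 37), 'tray': [221.5, 244.5, 41.400001525878906]}
t9 {'wedge': (348, 209, 16, 22), 'pin': (315, 180, 74, 12), 'tub': (197, 241, 10, 20), 'shaker': (231, 255, 10, 17), 'spoon': (262, 288, 19, 15), 'mug': (187, 160, 31, 37), 'tray': [218.5, 246.5, 35.900001525878906]}
t16 {'wedge': (348, 209, 16, 22), 'pin': (315, 180, 74, 12), 'tub': (197, 242, 10, 20), 'shaker': (231, 255, 11, 16), 'spoon': (262, 288, 19, 22), 'mug': (187, 160, 31, 37), 'tray': [221.5, 247.5, 41.400001525878906]}
```

```bash
python3 - <<'E'
from h import *
s=cv2.imread("pics/s16.png");c=contour("s",s,(15,110,60),(35,255,255),(385,235,485,310));x,y,w,h=cv2.boundingRect(c);g=contour("s",s,(45,80,30),(90,255,255),(385,235,485,310));X,Y,W,H=cv2.boundingRect(g)
print((x,y,w,h),(X,Y,W,H))
print("lid top width-line z103",onz("scene",[(x+w/2,y+w*.32)],103).round(1),"base centre z19",onz("scene",[(X+W/2-1,Y+H-W*.32)],19).round(1))
print(arm.read_state()["contact_force"].round(1),arm.read_state()["clock"])
arm.job_done()
E
```

```text
(416, 264, 25, 20) (412, 277, 28, 28)
lid top width-line z103 [[550.9 340.2 103. ]] base centre z19 [[544.3 344.2  19. ]]
[ 0.6 -0.1  0.1] 38.9
the job is handed in; nothing more can be done
```

The wedge is under the pin, the jar is on the turntable, and I handed the job in at 38.9 s. The hand-in returns no verdict.

**What I did**
- **Wedge:** I set it on the slab beside the jar, pushed it until I felt about 2.4 N from the pin, and let go.
- **Lean for the rack:** Moves could only shift and spin the tool. I got the backward lean needed to clear the rack rod by driving the arm against its reach limit.
- **Jar:** I gripped it, lifted it off and carried it to the turntable. I lowered it in small steps and opened the fingers bit by bit.

**Last checks**
- **Pin and wedge:** In the top camera, the pin is in the same place as at the start and the wedge the same as after its push. The measured wedge-to-pin distance fits a snug fit.
- **Tub, shaker, spoon and mug:** All are within about a pixel (3 mm) of where they were. I did not measure the ladle.
- **Jar position:** The two cameras put it at about (550, 334–340) mm, roughly 15 mm from the empty place, against a 35 mm limit. The lid centre lies within about 8 mm of the base centre, which is rough but consistent with standing upright.
- **Tool:** The fingers were clear of everything, with no contact force.

**What went wrong or disagreed**
- **First grasp missed:** The first try at the wedge closed on nothing, because the fingertips end about 25 mm short of the stated tool point.
- **Jar pressed on the slab:** While backing out, the jar pressed on the slab with about 45 N for a moment. No limit in the task covers that contact, and the pin did not move.
- **Measurements disagreed:** The cameras disagreed by about 5–7 mm. One wrist picture was off by 10–19 mm, so I did not use it.
- **No final look:** The picture limit was reached, so the last state was checked only by numbers.

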